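# Build a flask support of cork rings on the raised lab jack

### The job

Build the stand for the receiving flask on the lab jack that is raised: put the large cork ring flat in the middle of its plate, then the medium ring on the large one, then the small ring on the medium one, each well centred, and last stand the flask upright in the middle of the small ring. Bring them one at a time and let go of each; never tip the flask over, and leave the beaker, the vial and the brass weight where they are.

Things in the scene. Friction and masses are not known exactly. Their poses are not given: they have to be found in the camera images.
- raised_jack: The raised scissor lab jack, aluminium, fixed to the bench: flat square top plate 110 x 110 mm, its upper face 85 mm above the bench (the other jack's is only 45 mm). Origin: centre of its foot, on the bench; z up. A black screw knob stands out 15 mm beyond the plate on its -x side, about 43 mm below the plate's upper face.
- folded_jack: The folded scissor lab jack, fixed, same square plate 110 x 110 mm but its upper face only 45 mm above the bench; not used. Origin: centre of its foot, on the bench; z up.
- large_ring: Large cork ring lying flat on the bench: outer diameter 120 mm, hole 72 mm, so the wall is 24 mm wide; 28 mm high, about 50 g. Origin: centre of its underside; z up. It can be picked by its wall, one finger in the hole.
- medium_ring: Medium cork ring lying flat on the bench: outer diameter 92 mm, hole 46 mm, so the wall is 23 mm wide; 28 mm high, about 30 g. Origin: centre of its underside; z up. It can be picked by its wall, one finger in the hole.
- small_ring: Small cork ring lying flat on the bench: outer diameter 64 mm, hole 30 mm; 28 mm high, about 20 g. Origin: centre of its underside; z up. It can be picked across its outside.
- flask: Small conical glass flask, stoppered, standing on the bench: flat base 52 mm in diameter, cone up to 56 mm height, straight neck 22 mm in diameter from 56 to 84 mm height, rim 28 mm in diameter from 86 to 90 mm, black rubber stopper 20 mm in diameter fixed in it, top at 100 mm; about 60 g. Origin: centre of its base; z up. Pick it by the neck.
- beaker: Bystander: open glass beaker, 50 mm in diameter, 68 mm high, loose. Origin: centre of its underside; z up.
- vial: Bystander: small amber glass vial with a white cap, 24 mm in diameter, 45 mm high, loose. Origin: centre of its underside; z up.
- weight: Bystander: small brass balance weight with a button on top, 24 mm in diameter, 33 mm high, loose. Origin: centre of its underside; z up.
Mind the look-alikes: they are no part of the job. Leave any blue look-alike of the small_ring alone.

How it is judged:
On the way, in this order (a step that is already met when the one before it is completed fails the run):
1. large cork ring on the raised jack (horizontal distance between large_ring and raised_jack below 0.012 m and z of large_ring in the frame of raised_jack between 0.081 and 0.089 m and angle between large_ring's own z axis and vertical below 0.1 rad), for 0.2 s.
2. medium cork ring on the large one (horizontal distance between medium_ring and large_ring below 0.009 m and z of medium_ring in the frame of large_ring between 0.024 and 0.032 m and angle between medium_ring's own z axis and vertical below 0.1 rad), for 0.2 s.
3. small cork ring on the medium one (horizontal distance between small_ring and medium_ring below 0.008 m and z of small_ring in the frame of medium_ring between 0.024 and 0.032 m and angle between small_ring's own z axis and vertical below 0.1 rad), for 0.2 s.
4. flask on the small ring (horizontal distance between flask and small_ring below 0.008 m and z of flask in the frame of small_ring between 0.024 and 0.032 m and angle between flask's own z axis and vertical below 0.1 rad), for 0.2 s.
At the end, for the whole second after the job is handed in: Large ring on the raised jack within 12 mm of the plate's centre, medium on large within 9 mm, small on medium within 8 mm, flask on small within 8 mm (centres, level); each seated within 4 mm of height and level or upright within 0.1 rad; all at rest (all of step 1 and all of step 2 and all of step 3 and all of step 4 and linear speed of each of large_ring, medium_ring, small_ring, flask below 0.02 m/s and angular speed of each of large_ring, medium_ring, small_ring, flask below 0.2 rad/s); the robot touches nothing.
It fails at once if the beaker, vial or weight is displaced by more than 30 mm (distance of any of beaker, vial, weight from where it was at the start of the episode above 0.03 m).
It fails at once if the flask is tipped over (more than 0.6 rad) (angle between flask's own z axis and vertical above 0.6 rad).
It also fails if it takes over 120 s, if anything falls off the work surface, if the arm or the gripper's body presses on something with over 40 N, if the wrist force passes 120 N, or if a joint passes its speed limit or range.

### The arm

A 7-joint arm with a two-finger parallel gripper is mounted at the origin on the work surface. World frame = base frame: x ahead of the robot, y to its left, z up, the work surface at z = 0. Lengths are in m, angles in rad, forces in N, time in s.
With the tool pointing down it reaches from about 0.425 to 1.025 m from the base axis. Payload 3.6 kg.
Tool frame: the origin (TCP) lies midway between the tips of the shut fingers; the grasp point (between the pads) lies 19 mm behind it (bot.grasp_offset is the distance from the TCP to the grasp point, in m); z points along the fingers, y is the direction in which the jaws open and shut (so a half turn about z gives the same grasp; the last joint's range is limited). The gripper opens to 85 mm and grips with 20 to 120 N. Pads are 22 mm wide; open, the fingers measure 114 mm over their backs; the gripper's body (76 mm by 85 mm) begins 54 mm behind the grasp point. The pads swing forward as they close: fully open they stand 13 mm farther back than shut.
Start: joints at [1.04, 0.591, 0.048, 1.609, -0.033, 0.943, -0.034], TCP at [0.307, -0.657, 0.231] pointing down, gripper open.
Joint ranges: [-2.69, 2.69], [-0.47, 2.24], [-1.27, 1.36], [0.19, 2.51], [-1.53, 4.68], [0.08, 2.07], [-3.09, 3.09]. Speed limits (rad/s): [2.57, 2.57, 3.14, 3.14, 3.14, 3.14, 3.14].

### API

Orientations are given as a 3x3 rotation matrix whose columns are the frame's x, y, z axes.
In Python, from cell import telemetry, viewer, bot gives the robot as it stands.
- The arm moves only by the tool step_arm, never from a script. Its argument "moves" is a list of rows, each an object with "claw": the finger opening in mm, from 0 to 85.4; "xyz": the shift along the tool's x, y, z in mm, a list of three; "twist": the turn about the tool's z in degrees. In form: [{"claw": claw, "xyz": [x, y, z], "twist": twist}, ...]. A call has 1 to 5 rows; each row is the pose to reach, as a shift and turn from the pose commanded when the call began, along the tool's axes at that moment; what a row does not reach only later rows make up. A row lasts 1/12 s, in which the tool goes at most 41.7 mm and 7.16 degrees, less where a joint would pass 70% of its speed; a pose out of reach is approached as far as the arm can. A call with a gripper value outside its range is refused whole. The fingers move at their own pace and stop on an object; the grip force is fixed at half the most. Time passes only in rows, so rows that repeat a pose let the fingers close. It gives the time, the measured TCP pose, the force and the opening at its end, in the units of the state.
- telemetry.state(): the state, without advancing time (a new reading comes with each control period).
- viewer.get_image(name): name is "scene" or "top" or "wrist"; returns the picture (400x640x3 uint8, blue, green, red); there is no depth.
- viewer.camera_model(name): a dict with "fov_y" (degrees; the focal length in pixels is half the picture's height over the tangent of half this angle, whatever the lens; pixels are square), "cx", "cy" (the principal point, pixels), "position" and "orientation" of the camera in the world. Camera axes: x right, y down, z forward; pixel columns grow to the right and rows downward; lengths in m; the calibration is good to about 2 mm. The wrist camera is an equidistant fisheye: a pixel r from the principal point sees the ray r / f radians off the axis. A picture is of the moment at which its call begins: read the wrist's pose just before it. camera_model takes no time and is no camera call; for the wrist camera it gives the pose at the moment of the call.
- bot.hand_in(): hands the job in, once; it reports no verdict.
The state is a dict: "clock": time; "joints": joint angles; "qd": joint speeds; "tau": joint torques, N m; "position": TCP position; "orientation": TCP orientation; "wrist_force": force on the tool from outside, world axes, zero at the start; "ft_torque": the same for the moment, N m; "gripper_width": finger opening in m.
Only numpy, scipy, OpenCV 4.12 (cv2) and the standard library are available. Lean on these libraries where they do the work, as an engineer would, in place of code of your own. Each camera call takes 0.05 s, during which the arm holds its last target. There are 200 camera calls.

## Working session

There is one attempt and no reset: what is moved stays moved. The work goes in short steps, Python scripts to look and compute and a tool call to move; the robot and the scene stay as the last step left them, time stands still between calls to the robot, and variables do not carry over. Pictures are saved under pics/ and viewed, about 12 in all and at most 16, crops included, and the job is handed in when it is done.

Besides the shell and the picture viewer there is one more tool, called after "Call:" as name(argument=value, ...), one argument or row to a line, values as JSON. step_arm: Moves the arm, as the interface text tells. Its arguments: {"type":"object","properties":{"moves":{"type":"array"}},"required":["moves"]}

```bash
ls; mkdir -p pics
python3 - <<'E'
from cell import telemetry, viewer, bot
import cv2
s=telemetry.state();print(s['clock'],s['position'],s['orientation'],s['gripper_width'])
for n in ['scene','top','wrist']:
    print(n,viewer.camera_model(n)); im=viewer.get_image(n); cv2.imwrite(f'pics/{n}0.png',im)
E
```

```text
pics
0.0 [ 0.30636815 -0.65616239  0.2301096 ] [[ 9.06053681e-01  4.23161359e-01 -1.09123197e-03]
 [ 4.23162745e-01 -9.06051446e-01  2.01695461e-03]
 [-1.35215052e-04 -2.28923786e-03 -9.99997371e-01]] 0.08539878184857902
scene {'fov_y': 52.06189636559919, 'cx': 320.0463530739461, 'cy': 202.1597107646516, 'position': array([ 1.21697173, -0.44362369,  0.65887307]), 'orientation': array([[ 0.50900871,  0.49727229, -0.70258836],
       [ 0.86068535, -0.28318692,  0.42311452],
       [ 0.01143929, -0.82007649, -0.57213958]])}
top {'fov_y': 44.12355577122223, 'cx': 315.99988977135143, 'cy': 196.9852629145986, 'position': array([ 0.31338949, -0.00603596,  1.31571315]), 'orientation': array([[ 0.01165143, -0.9915003 ,  0.1295816 ],
       [-0.99974866, -0.0090688 ,  0.02050284],
       [-0.01915342, -0.12978792, -0.99135677]])}
wrist {'fov_y': 65.70646984690485, 'cx': 311.86166599119224, 'cy': 198.90183603194896, 'position': array([ 0.37231975, -0.62426192,  0.37240142]), 'orientation': array([[ 0.42289062, -0.86698547, -0.26362797],
       [-0.90618006, -0.40495237, -0.12186577],
       [-0.00110092,  0.2904303 , -0.95689552]])}
```

View pics/top0.png

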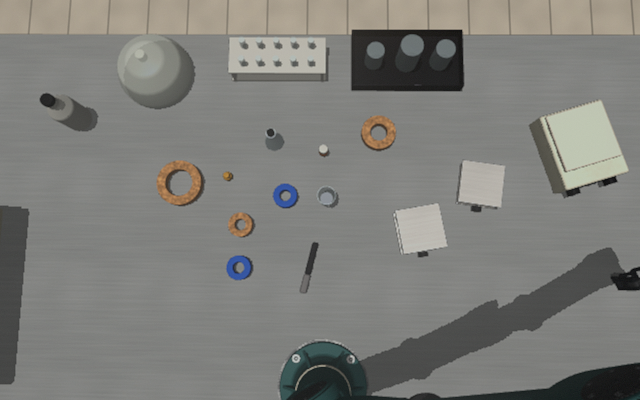

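View pics/scene0.png

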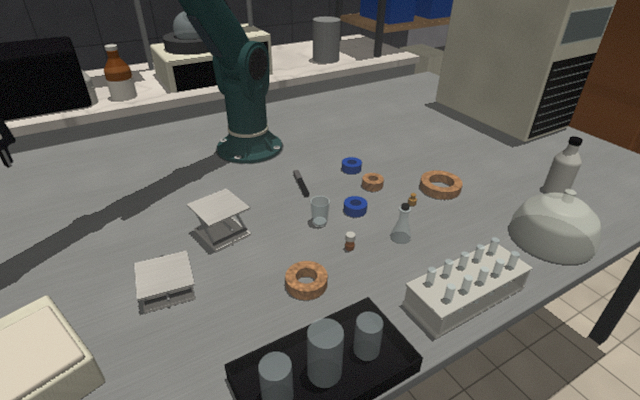

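Top view: the cork rings are large (180,183), medium (378,132) and small (240,225). The blue look-alikes at (285,196) and (239,267) stay untouched. Flask (272,137), beaker (327,197), vial (323,150), weight (228,176). Raised jack (420,229), which stands tall in the scene view at (220,205); folded jack (481,184).

```bash
cat > h.py <<'E'
import numpy as np, cv2
from cell import telemetry, viewer, bot
def ray(m,uv,wrist=False):
    f=200/np.tan(np.radians(m['fov_y']/2)); d=np.array([uv[0]-m['cx'],uv[1]-m['cy']])/f
    if wrist:
        r=np.hypot(*d); v=np.r_[d/max(r,1e-9)*np.sin(r),np.cos(r)]
    else: v=np.r_[d,1]
    return m['orientation']@v
def onz(m,uv,z,wrist=False):
    d=ray(m,uv,wrist); p=m['position']; return (p+d*(z-p[2])/d[2])[:2]
def cork(im):
    h=cv2.cvtColor(im,cv2.COLOR_BGR2HSV); return cv2.inRange(h,(3,90,60),(22,255,255))
def blobs(mask,amin):
    c,_=cv2.findContours(mask,cv2.RETR_EXTERNAL,cv2.CHAIN_APPROX_NONE)
    return [k for k in c if cv2.contourArea(k)>amin]
def circ(pts):  # least squares circle
    A=np.c_[2*pts,np.ones(len(pts))]; s=np.linalg.lstsq(A,(pts**2).sum(1),rcond=None)[0]
    return s[:2],np.sqrt(s[2]+s[0]**2+s[1]**2)
def go(target,yaw=None):
    """shift mm in tool axes, and twist deg (yaw = desired world angle of tool y, mod 180)"""
    s=telemetry.state(); R=np.array(s['orientation']); d=R.T@(np.array(target)-s['position'])*1000
    t=None
    if yaw is not None:
        a=np.degrees(np.arctan2(R[1,1],R[0,1])); t=(a-yaw+90)%180-90  # tool z down
    print('t',round(s['clock'],2),'pos',np.round(s['position'],4),'shift',np.round(d,1),'twist',t, 'j7',round(s['joints'][6],2))
E
python3 - <<'E'
from h import *
m=viewer.camera_model('top'); im=cv2.imread('pics/top0.png')
for k in blobs(cork(im),25):
    c,r=circ(np.array([onz(m,p,0.026) for p in k[:,0]])); print(k[:,0].mean(0),c,r)
h=cv2.cvtColor(im,cv2.COLOR_BGR2HSV)
g=cv2.inRange(h,(0,0,185),(180,45,255))
for k in blobs(g,600):
    (x,y),wh,a=cv2.minAreaRect(k)
    for z in (.085,.045): 
        bx=np.array([onz(m,p,z) for p in cv2.boxPoints(((x,y),wh,a))]); e=bx[1]-bx[0]
        print('jack',x,y,z,onz(m,(x,y),z),np.linalg.norm(e),np.linalg.norm(bx[2]-bx[1]),np.degrees(np.arctan2(e[1],e[0]))%90)
for n,uv,z in [('flask',(270,132),.1),('beaker',(327,190),.068),('vial',(323,148),.045),('weight',(228,175),.033),('blue1',(285,196),.028),('blue2',(239,267),.028)]: print(n,onz(m,uv,z))
cv2.imwrite('pics/crop.png',cv2.resize(im[80:300,140:520],None,fx=2,fy=2,interpolation=cv2.INTER_CUBIC))
E
```

```text
[240.04545455 224.37878788] [0.4080202  0.21907894] 0.030502578292161662
[227.17391304 175.69565217] [0.53715839 0.25781301] 0.010666410434544802
[179.203125  182.6015625] [0.51803692 0.38619711] 0.058576593377913155
[378.18947368 132.18947368] [ 0.65862122 -0.14359173] 0.04458761148055413
jack 420.9230651855469 228.11537170410156 0.085 [ 0.39863161 -0.24225722] 0.10650360748624356 0.10725880807488539 11.908473546346087
jack 420.9230651855469 228.11537170410156 0.045 [ 0.40140211 -0.24993476] 0.10996513246781901 0.11074487819408933 11.908473546346087
jack 583.8472900390625 143.87078857421875 0.085 [ 0.61568083 -0.65535707] 0.16475824552793275 0.2012756281758725 21.095333682461145
jack 583.8472900390625 143.87078857421875 0.045 [ 0.62550575 -0.67646096] 0.17011313252449897 0.20781738419294496 21.095333682461145
jack 276.5 54.5 0.085 [0.84959694 0.12725608] 0.2503771219526939 0.09040414578112117 0.14861088947505152
jack 276.5 54.5 0.045 [0.86702448 0.13158827] 0.2585147492397898 0.09334241441300549 0.14861088947509415
flask [0.63724796 0.13758747]
beaker [ 0.49472852 -0.00812047]
vial [0.60962082 0.00333985]
weight [0.53760102 0.25410298]
blue1 [0.4835799  0.10235616]
blue2 [0.29687876 0.21806425]
```

View pics/crop.png

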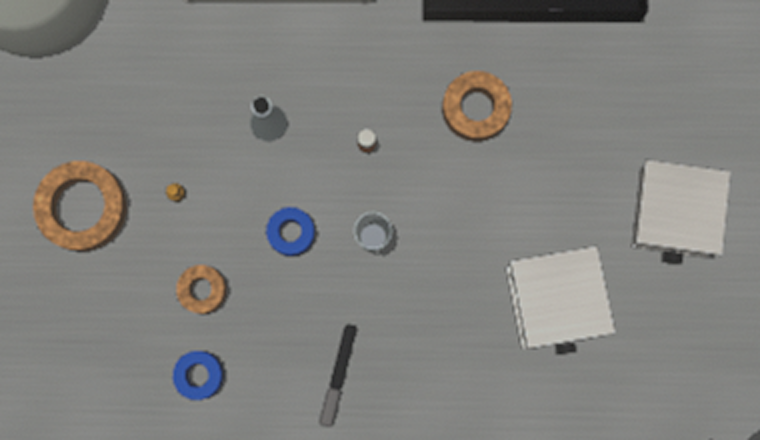

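View pics/wrist0.png

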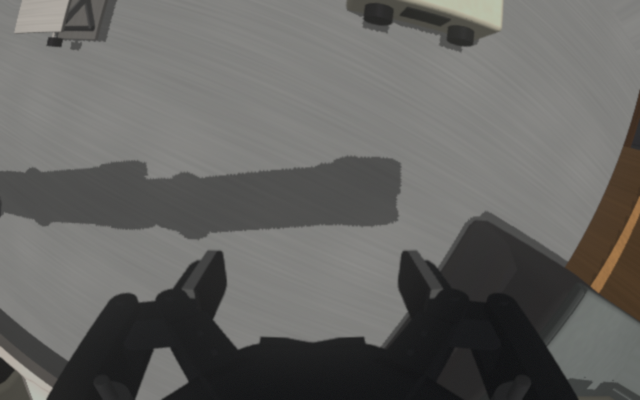

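Crop confirms the choice: solid brown cork rings, both blue rings excluded, nothing crowding the cork rings. I'll write a planning helper and head for the large ring, gripping the wall on its far side with the jaws opening radially from the base.

```bash
cat >> h.py <<'E'
def plan(target,yaw,maxmm=200,half=True):
    """print the calls (tool-axes shift mm, twist deg). yaw: world angle of tool y, deg, -90..90 family; no mod if half False"""
    s=telemetry.state(); R=np.array(s['orientation']); a=np.degrees(np.arctan2(R[1,1],R[0,1]))
    D=np.array(target)-s['position']; t=a-yaw
    if half: t=(t+90)%180-90
    n=int(max(1,np.ceil(np.linalg.norm(D)*1000/maxmm),np.ceil(abs(t)/35)))
    print('t',round(s['clock'],2),'pos',np.round(s['position'],4),'yaw',round(a,1),'w',round(s['gripper_width']*1e3,1),'F',np.round(s['wrist_force'],1),'j',np.round(s['joints'],2))
    from scipy.spatial.transform import Rotation as Ro
    for i in range(n):
        Ri=R@Ro.from_euler('z',t*i/n,degrees=True).as_matrix()
        print('  call',i+1,np.round(Ri.T@D*1000/n,1),'twist',round(t/n,2))
E
python3 - <<'E'
from h import *
c=np.array([.518,.386]);u=c/np.linalg.norm(c); p=c+.048*u; print(p,np.degrees(np.arctan2(*u[::-1])))
plan([*p,.2],36.7,half=False)
E
```

```text
[0.55648898 0.41468098] 36.69251189831175
t 0.15 pos [ 0.3065 -0.6563  0.2304] yaw -65.0 w 85.3 F [-0.2 -0.4  0. ] j [ 1.04  0.59  0.05  1.61 -0.03  0.94 -0.03]
  call 1 [ 113.3 -144.1    5.3] twist -16.94
  call 2 [ 150.4 -104.8    5.3] twist -16.94
  call 3 [174.4 -56.5   5.3] twist -16.94
  call 4 [183.3  -3.2   5.3] twist -16.94
  call 5 [176.2  50.4   5.3] twist -16.94
  call 6 [153.9  99.6   5.3] twist -16.94
```

Call:
step_arm(
  moves=[
    {"claw":85,"xyz":[113,-144,5],"twist":-17},
    {"claw":85,"xyz":[113,-144,5],"twist":-17},
    {"claw":85,"xyz":[113,-144,5],"twist":-17},
    {"claw":85,"xyz":[113,-144,5],"twist":-17},
    {"claw":85,"xyz":[113,-144,5],"twist":-17},
  ],
)

```text
clock: 0.57
position: [0.3498, -0.4713, 0.2256]
orientation: [[0.739, 0.674, -0.001], [0.674, -0.739, 0.006], [0.004, -0.005, -1.0]]
wrist_force: [0.1, 0.4, -0.1]
gripper_width: 0.0848
```

Call:
step_arm(
  moves=[
    {"claw":85,"xyz":[150,-105,5],"twist":-17},
    {"claw":85,"xyz":[150,-105,5],"twist":-17},
    {"claw":85,"xyz":[150,-105,5],"twist":-17},
    {"claw":85,"xyz":[150,-105,5],"twist":-17},
    {"claw":85,"xyz":[150,-105,5],"twist":-17},
  ],
)

```text
clock: 0.98
position: [0.39, -0.2941, 0.221]
orientation: [[0.509, 0.861, -0.001], [0.861, -0.509, 0.003], [0.002, -0.002, -1.0]]
wrist_force: [0.3, -0.3, 0.3]
gripper_width: 0.0852
```

Call:
step_arm(
  moves=[
    {"claw":85,"xyz":[174,-56,5],"twist":-17},
    {"claw":85,"xyz":[174,-56,5],"twist":-17},
    {"claw":85,"xyz":[174,-56,5],"twist":-17},
    {"claw":85,"xyz":[174,-56,5],"twist":-17},
    {"claw":85,"xyz":[174,-56,5],"twist":-17},
  ],
)

```text
clock: 1.4
position: [0.432, -0.1166, 0.2165]
orientation: [[0.235, 0.972, 0.001], [0.972, -0.235, 0.002], [0.002, 0.001, -1.0]]
wrist_force: [0.2, -0.1, 0.4]
gripper_width: 0.085
```

Call:
step_arm(
  moves=[
    {"claw":85,"xyz":[183,-3,5],"twist":-17},
    {"claw":85,"xyz":[183,-3,5],"twist":-17},
    {"claw":85,"xyz":[183,-3,5],"twist":-17},
    {"claw":85,"xyz":[183,-3,5],"twist":-17},
    {"claw":85,"xyz":[183,-3,5],"twist":-17},
  ],
)

```text
clock: 1.82
position: [0.4738, 0.0626, 0.2119]
orientation: [[-0.06, 0.998, 0.003], [0.998, 0.06, 0.004], [0.004, 0.003, -1.0]]
wrist_force: [0.4, 0.2, 0.1]
gripper_width: 0.085
```

Call:
step_arm(
  moves=[
    {"claw":85,"xyz":[176,50,5],"twist":-17},
    {"claw":85,"xyz":[176,50,5],"twist":-17},
    {"claw":85,"xyz":[176,50,5],"twist":-17},
    {"claw":85,"xyz":[176,50,5],"twist":-17},
    {"claw":85,"xyz":[176,50,5],"twist":-17},
  ],
)

```text
clock: 2.23
position: [0.5137, 0.2421, 0.2069]
orientation: [[-0.348, 0.938, 0.002], [0.937, 0.348, 0.006], [0.005, 0.004, -1.0]]
wrist_force: [-0.1, 0.4, -0.3]
gripper_width: 0.0851
```

```bash
cat > look.py <<'E'
import sys
from h import *
def rings(name, z=0.028, amin=300, mask=cork):
    w=viewer.camera_model('wrist'); im=viewer.get_image('wrist'); cv2.imwrite(f'pics/{name}.png',im)
    for k in blobs(mask(im),amin):
        p=k[:,0]; ok=(p[:,0]>1)&(p[:,0]<638)&(p[:,1]>1)&(p[:,1]<398)
        c,r=circ(np.array([onz(w,q,z,True) for q in p[ok]])); print('ring px',p.mean(0).round(),'c',c.round(4),'r',round(r,4))
if __name__=='__main__': rings(sys.argv[1])
E
python3 - <<'E'
from look import *
rings('w1')
c=np.array([.518,.386]);u=c/np.linalg.norm(c); p=c+.048*u
plan([*p,.2],36.7,half=False)
E
```

```text
ring px [340. 167.] c [0.5372 0.265 ] r 0.0109
ring px [218. 162.] c [0.4105 0.2243] r 0.0315
ring px [364.  54.] c [0.5189 0.3887] r 0.0585
t 2.28 pos [0.5138 0.2437 0.2069] yaw 20.5 w 84.9 F [1.4 2.2 0.6] j [-0.16  0.46 -0.48  1.98  0.3   0.77 -0.46]
  call 1 [145.2  99.7   8.4] twist -16.22
```

View pics/w1.png

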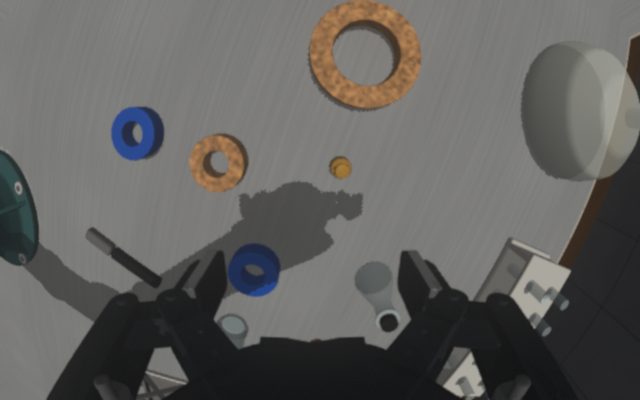

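Wrist view: large ring (364,54), weight (340,167), small ring (218,162), flask (375,285). The two cameras agree within 3 mm.

Call:
step_arm(
  moves=[
    {"claw":85,"xyz":[147,101,90],"twist":-16},
    {"claw":85,"xyz":[147,101,90],"twist":-16},
    {"claw":85,"xyz":[147,101,90],"twist":-16},
    {"claw":85,"xyz":[147,101,90],"twist":-16},
    {"claw":85,"xyz":[147,101,90],"twist":-16},
  ],
)

```text
clock: 2.7
position: [0.5575, 0.4093, 0.1144]
orientation: [[-0.589, 0.808, -0.001], [0.808, 0.589, 0.0], [0.001, -0.001, -1.0]]
wrist_force: [-0.2, -0.3, -0.3]
gripper_width: 0.0851
```

Run:
```python
from look import *
rings('w2')
c=np.array([.5187,.388]);u=c/np.linalg.norm(c); p=c+.048*u
plan([*p,.004],36.8,half=False)
```

```text
ring px [100. 256.] c [0.413  0.2335] r 0.0367
ring px [262. 192.] c [0.5191 0.3908] r 0.0586
t 2.75 pos [0.5564 0.416  0.1123] yaw 36.3 w 84.9 F [ 1.3  5.  -1.1] j [-0.4   0.73 -0.47  1.74  0.44  0.77 -0.45]
  call 1 [ -0.5   0.8 108.3] twist -0.48
```

View pics/w2.png

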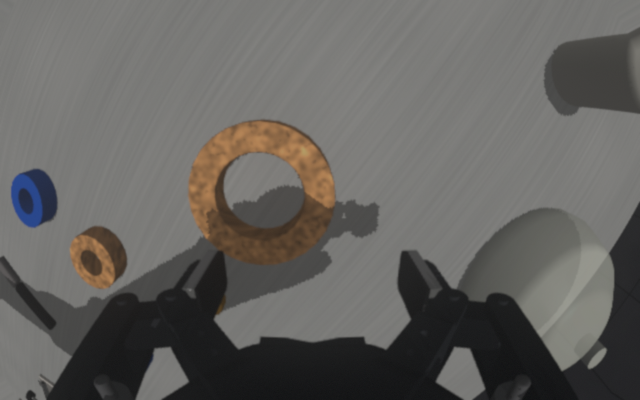

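Call:
step_arm(
  moves=[
    {"claw":60,"xyz":[0,1,40],"twist":0},
    {"claw":60,"xyz":[0,1,75],"twist":0},
    {"claw":60,"xyz":[0,1,95],"twist":0},
    {"claw":60,"xyz":[0,1,108],"twist":0},
    {"claw":60,"xyz":[0,1,108],"twist":0},
  ],
)

```text
clock: 3.17
position: [0.5566, 0.4053, 0.005]
orientation: [[-0.588, 0.809, -0.004], [0.809, 0.588, -0.005], [-0.001, -0.006, -1.0]]
wrist_force: [-0.6, -0.8, 0.3]
gripper_width: 0.0602
```

Call:
step_arm(
  moves=[
    {"claw":10,"xyz":[0,0,0],"twist":0},
    {"claw":10,"xyz":[0,0,0],"twist":0},
    {"claw":10,"xyz":[0,0,0],"twist":0},
    {"claw":10,"xyz":[0,0,0],"twist":0},
    {"claw":10,"xyz":[0,0,0],"twist":0},
  ],
)

```text
clock: 3.58
position: [0.5596, 0.4095, 0.011]
orientation: [[-0.588, 0.809, 0.004], [0.809, 0.588, 0.004], [0.001, 0.005, -1.0]]
wrist_force: [0.5, 1.4, 7.0]
gripper_width: 0.024
```

Call:
step_arm(
  moves=[
    {"claw":10,"xyz":[0,0,0],"twist":0},
    {"claw":10,"xyz":[0,0,0],"twist":0},
    {"claw":10,"xyz":[0,0,0],"twist":0},
    {"claw":10,"xyz":[0,0,0],"twist":0},
    {"claw":10,"xyz":[0,0,0],"twist":0},
  ],
)

```text
clock: 4.0
position: [0.5596, 0.4096, 0.011]
orientation: [[-0.588, 0.809, 0.004], [0.809, 0.588, 0.003], [0.001, 0.005, -1.0]]
wrist_force: [-0.3, 0.0, 6.8]
gripper_width: 0.0239
```

Call:
step_arm(
  moves=[
    {"claw":10,"xyz":[0,0,-30],"twist":0},
    {"claw":10,"xyz":[0,0,-70],"twist":0},
    {"claw":10,"xyz":[0,0,-110],"twist":0},
    {"claw":10,"xyz":[0,0,-150],"twist":0},
    {"claw":10,"xyz":[0,0,-170],"twist":0},
  ],
)

```text
clock: 4.42
position: [0.5597, 0.4096, 0.1844]
orientation: [[-0.588, 0.809, 0.006], [0.809, 0.588, 0.005], [0.0, 0.008, -1.0]]
wrist_force: [0.6, 0.9, -1.1]
gripper_width: 0.0239
```

Run:
```python
from look import *
s=telemetry.state()
rings('w3',z=s['position'][2]-.004+.028)
J=np.array([.3986,-.2423]);az=np.degrees(np.arctan2(J[1],J[0]));u=J/np.linalg.norm(J);print(az)
plan([*(J+.048*u),.18],az,half=False)
```

```text
ring px [225. 269.] c [0.5237 0.3913] r 0.0057
ring px [226. 235.] c [0.517  0.3927] r 0.0469
-31.294479627734628
t 4.47 pos [0.561  0.4109 0.1873] yaw 36.0 w 23.7 F [-0.1  0.2  1.8] j [-0.36  0.64 -0.52  1.71  0.39  0.88 -0.41]
  call 1 [-119.3 -124.2    0.2] twist 16.83
  call 2 [-150.1  -84.4    0.2] twist 16.83
  call 3 [-168.2  -37.3    0.2] twist 16.83
  call 4 [-171.8   13.     0.2] twist 16.83
```

View pics/w3.png

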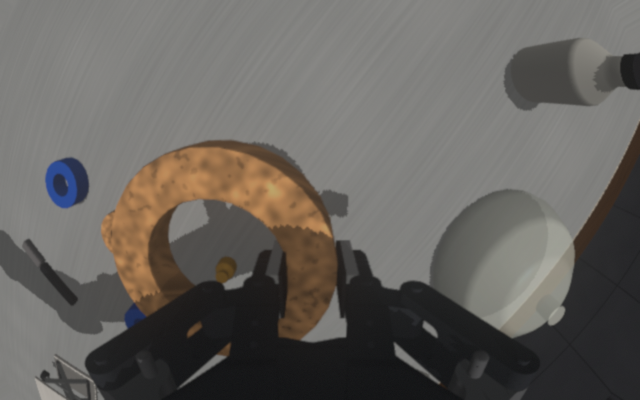

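Large ring is gripped (23.9 mm) and its underside is about 11 mm below the TCP. The pre-grasp measurements put its centre about 6 mm toward tool +x. The vision fit in this view is cluttered by the small ring behind it, so I'll allow for the offset geometrically.

Run:
```python
from look import *
plan([.4356,-.2718,.18],-31.3,half=False)
```

```text
t 4.47 pos [0.561  0.4109 0.1873] yaw 36.0 w 23.7 F [-0.1  0.2  1.8] j [-0.36  0.64 -0.52  1.71  0.39  0.88 -0.41]
  call 1 [-119.6 -125.7    0.2] twist 16.83
  call 2 [-150.9  -85.7    0.2] twist 16.83
  call 3 [-169.3  -38.4    0.2] twist 16.83
  call 4 [-173.1   12.3    0.2] twist 16.83
```

Call:
step_arm(
  moves=[
    {"claw":10,"xyz":[-120,-126,0],"twist":17},
    {"claw":10,"xyz":[-120,-126,0],"twist":17},
    {"claw":10,"xyz":[-120,-126,0],"twist":17},
    {"claw":10,"xyz":[-120,-126,0],"twist":17},
    {"claw":10,"xyz":[-120,-126,0],"twist":17},
  ],
)

```text
clock: 4.88
position: [0.5247, 0.2259, 0.1773]
orientation: [[-0.319, 0.948, -0.004], [0.948, 0.318, -0.01], [-0.008, -0.007, -1.0]]
wrist_force: [-0.2, -1.8, -1.6]
gripper_width: 0.0238
```

Call:
step_arm(
  moves=[
    {"claw":10,"xyz":[-151,-86,0],"twist":17},
    {"claw":10,"xyz":[-151,-86,0],"twist":17},
    {"claw":10,"xyz":[-151,-86,0],"twist":17},
    {"claw":10,"xyz":[-151,-86,0],"twist":17},
    {"claw":10,"xyz":[-151,-86,0],"twist":17},
  ],
)

```text
clock: 5.3
position: [0.4914, 0.0567, 0.1776]
orientation: [[-0.026, 1.0, -0.005], [1.0, 0.026, -0.007], [-0.007, -0.005, -1.0]]
wrist_force: [-0.5, 0.2, -1.0]
gripper_width: 0.0236
```

Call:
step_arm(
  moves=[
    {"claw":10,"xyz":[-169,-38,0],"twist":17},
    {"claw":10,"xyz":[-169,-38,0],"twist":17},
    {"claw":10,"xyz":[-169,-38,0],"twist":17},
    {"claw":10,"xyz":[-169,-38,0],"twist":17},
    {"claw":10,"xyz":[-169,-38,0],"twist":17},
  ],
)

```text
clock: 5.72
position: [0.4598, -0.1124, 0.1782]
orientation: [[0.269, 0.963, -0.003], [0.963, -0.269, -0.004], [-0.005, -0.002, -1.0]]
wrist_force: [-0.7, -0.0, 0.1]
gripper_width: 0.0237
```

Call:
step_arm(
  moves=[
    {"claw":10,"xyz":[-173,12,0],"twist":17},
    {"claw":10,"xyz":[-173,12,0],"twist":17},
    {"claw":10,"xyz":[-173,12,0],"twist":17},
    {"claw":10,"xyz":[-173,12,0],"twist":17},
    {"claw":10,"xyz":[-173,12,0],"twist":17},
  ],
)

```text
clock: 6.13
position: [0.4273, -0.283, 0.1787]
orientation: [[0.539, 0.843, -0.0], [0.843, -0.539, -0.005], [-0.004, 0.003, -1.0]]
wrist_force: [-0.1, -0.6, -0.8]
gripper_width: 0.0241
```

Run:
```python
from look import *
s=telemetry.state()
rings('w4',z=s['position'][2]-.011+.028)
im=viewer.get_image('top');cv2.imwrite('pics/t4.png',im);m=viewer.camera_model('top')
for k in blobs(cork(im),200):
    c,r=circ(np.array([onz(m,p,s['position'][2]+.016) for p in k[:,0]])); print(k[:,0].mean(0),c,r)
plan([.4356,-.2718,.18],-31.3,half=False)
a=im[140:300,340:540];cv2.imwrite('pics/v4.png',np.hstack([cv2.resize(cv2.imread('pics/w4.png'),(480,300)),cv2.resize(a,(300,300))[:,:]]))
```

```text
ring px [224. 238.] c [ 0.3924 -0.2521] r 0.0483
[240.         224.37878788] [0.39567766 0.18983203] 0.026482628179650414
[434.90497738 232.43438914] [ 0.38450312 -0.25380452] 0.050473449843275786
[378.08333333 132.3125    ] [ 0.61351229 -0.12561682] 0.03873664058222832
t 6.23 pos [ 0.4287 -0.2773  0.1784] yaw -32.3 w 24.1 F [ 0.2  0.4 -0.8] j [ 0.64  0.41 -0.19  2.13  0.13  0.62 -0.22]
  call 1 [ 8.3  2.9 -1.7] twist -1.01
```

View pics/v4.png

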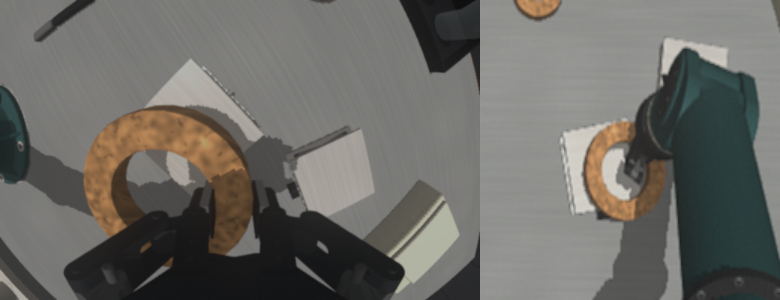

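Call:
step_arm(
  moves=[
    {"claw":10,"xyz":[8,3,40],"twist":-1},
    {"claw":10,"xyz":[8,3,60],"twist":-1},
    {"claw":10,"xyz":[8,3,60],"twist":-1},
    {"claw":10,"xyz":[8,3,60],"twist":-1},
    {"claw":10,"xyz":[8,3,60],"twist":-1},
  ],
)

```text
clock: 6.65
position: [0.4373, -0.2682, 0.1191]
orientation: [[0.513, 0.859, 0.001], [0.859, -0.513, 0.0], [0.001, 0.001, -1.0]]
wrist_force: [0.2, -0.1, -0.6]
gripper_width: 0.0237
```

Run:
```python
from look import *
s=telemetry.state(); zt=s['position'][2]
im=viewer.get_image('top');m=viewer.camera_model('top')
for k in blobs(cork(im),700):
  for z in (zt-.011,zt+.017):
    P=np.array([onz(m,p,z) for p in k[:,0]]); print(z,k[:,0].min(0),k[:,0].max(0),'x',P[:,0].min(),P[:,0].max(),'y',P[:,1].min(),P[:,1].max())
R=s['orientation']
print('nominal c',s['position']-.047*R[:,1]+.006*R[:,0])
plan([.4356,-.2718,.1],-31.3,half=False)
```

```text
0.10814103903476567 [401 204] [451 253] x 0.33672047533627236 0.4563930701883294 y -0.31084098447405206 -0.1892657427928875
0.13614103903476565 [401 204] [451 253] x 0.3361794993544094 0.453077243216619 y -0.30377346382343334 -0.18501718984441443
0.10814103903476567 [362 116] [395 149] x 0.5932847385878257 0.6782289957011203 y -0.17702380707021595 -0.09448233386506008
0.13614103903476565 [362 116] [395 149] x 0.5867948016034613 0.6697694544291237 y -0.1730591081444596 -0.09243152582560009
nominal c [ 0.40001901 -0.23896621  0.11911037]
t 6.7 pos [ 0.4375 -0.2688  0.1195] yaw -30.9 w 23.7 F [-0.3 -0.3 -0.4] j [ 0.59  0.5  -0.17  2.16  0.18  0.49 -0.26]
  call 1 [-3.6 -0.1 19.5] twist 0.42
```

Call:
step_arm(
  moves=[
    {"claw":10,"xyz":[5,1,10],"twist":0},
    {"claw":10,"xyz":[5,1,18],"twist":0},
    {"claw":10,"xyz":[5,1,22],"twist":0},
    {"claw":10,"xyz":[5,1,24],"twist":0},
    {"claw":10,"xyz":[5,1,24],"twist":0},
  ],
)

```text
clock: 7.12
position: [0.4401, -0.2652, 0.0958]
orientation: [[0.514, 0.858, -0.0], [0.858, -0.514, -0.0], [-0.0, -0.0, -1.0]]
wrist_force: [-3.4, 3.8, 16.7]
gripper_width: 0.0241
```

Call:
step_arm(
  moves=[
    {"claw":50,"xyz":[0,0,0],"twist":0},
    {"claw":50,"xyz":[0,0,0],"twist":0},
    {"claw":50,"xyz":[0,0,0],"twist":0},
    {"claw":50,"xyz":[0,0,0],"twist":0},
    {"claw":50,"xyz":[0,0,0],"twist":0},
  ],
)

```text
clock: 7.53
position: [0.4396, -0.2657, 0.094]
orientation: [[0.515, 0.857, -0.001], [0.857, -0.515, 0.0], [-0.0, -0.001, -1.0]]
wrist_force: [0.8, -0.1, 0.6]
gripper_width: 0.0499
```

Call:
step_arm(
  moves=[
    {"claw":50,"xyz":[0,0,-20],"twist":0},
    {"claw":50,"xyz":[0,0,-60],"twist":0},
    {"claw":50,"xyz":[0,0,-100],"twist":0},
    {"claw":50,"xyz":[0,0,-120],"twist":0},
    {"claw":50,"xyz":[0,0,-120],"twist":0},
  ],
)

```text
clock: 7.95
position: [0.4429, -0.2672, 0.2189]
orientation: [[0.515, 0.857, 0.009], [0.857, -0.515, -0.005], [0.0, 0.01, -1.0]]
wrist_force: [1.0, 0.2, -0.3]
gripper_width: 0.0498
```

Run:
```python
from look import *
c=np.array([.6586,-.1436]);u=c/np.linalg.norm(c);az=np.degrees(np.arctan2(*u[::-1]));print(az)
plan([*(c+.0345*u),.2],az,half=False)
```

```text
-12.30016422618551
t 7.95 pos [ 0.4429 -0.2672  0.2189] yaw -31.0 w 49.8 F [ 1.   0.2 -0.3] j [ 0.63  0.35 -0.22  2.08  0.12  0.71 -0.21]
  call 1 [114.1  76.9  10.3] twist -9.35
  call 2 [100.   94.4  10.3] twist -9.35
```

Call:
step_arm(
  moves=[
    {"claw":50,"xyz":[114,77,10],"twist":-9},
    {"claw":50,"xyz":[114,77,10],"twist":-9},
    {"claw":50,"xyz":[114,77,10],"twist":-9},
    {"claw":50,"xyz":[114,77,10],"twist":-9},
    {"claw":50,"xyz":[114,77,10],"twist":-9},
  ],
)

```text
clock: 8.37
position: [0.5684, -0.2037, 0.2031]
orientation: [[0.368, 0.93, 0.002], [0.93, -0.368, 0.003], [0.003, 0.001, -1.0]]
wrist_force: [-0.7, -0.2, 0.8]
gripper_width: 0.0497
```

Run:
```python
from look import *
rings('w5')
m=viewer.camera_model('top'); im=viewer.get_image('top'); 
print('tray edge',onz(m,(400,90),.0),'cyl base/top',onz(m,(412,68),.02),onz(m,(445,62),.02),onz(m,(375,65),.02))
for k in blobs(cork(im),200):
  z=.11 if k[:,0,1].mean()>205 and k[:,0,0].mean()>300 else .026
  c,r=circ(np.array([onz(m,p,z) for p in k[:,0]])); print(k[:,0].mean(0),c,r)
a=cv2.resize(im[0:300,330:530],(400,600))[:300*2]
cv2.imwrite('pics/v5.png',np.hstack([cv2.resize(cv2.imread('pics/w5.png'),(400,250)),cv2.resize(a,(250,250))]))
c=np.array([.6586,-.1436]);u=c/np.linalg.norm(c);az=np.degrees(np.arctan2(*u[::-1]));print(az)
plan([*(c+.0345*u),.2],az,half=False)
```

```text
ring px [577. 351.] c [ 0.9665 -0.7505] r 0.0386
ring px [163. 269.] c [ 0.3375 -0.2566] r 0.0659
ring px [372.  94.] c [ 0.6593 -0.142 ] r 0.0447
tray edge [ 0.78511993 -0.20711568] cyl base/top [ 0.84049016 -0.23738286] [ 0.85796003 -0.32745845] [ 0.84867725 -0.13656164]
[239.98484848 224.36363636] [0.40811186 0.21937037] 0.030389307768623787
[420.81516588 227.72037915] [ 0.39793759 -0.23664607] 0.049142638207351826
[378.18947368 132.24210526] [ 0.65837993 -0.14357279] 0.04471841501990767
-12.30016422618551
t 8.47 pos [ 0.5634 -0.2073  0.2029] yaw -21.9 w 50.1 F [-0.2 -0.7 -0.3] j [ 0.46  0.48 -0.26  1.91  0.17  0.77 -0.27]
  call 1 [100.5  98.6   2.5] twist -9.63
```

View pics/v5.png

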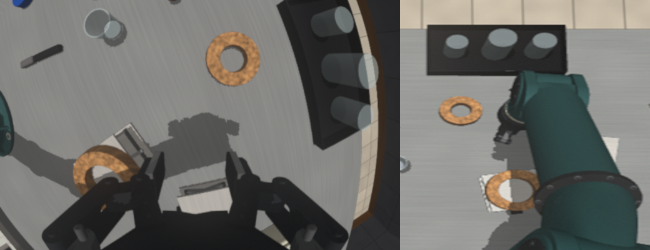

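Wrist view: medium ring (233,58 in the resized view), with the tray about 10 cm beyond it. The large ring lies on the raised jack, partly hidden by the arm.

Call:
step_arm(
  moves=[
    {"claw":50,"xyz":[100,99,90],"twist":-10},
    {"claw":50,"xyz":[100,99,90],"twist":-10},
    {"claw":50,"xyz":[100,99,90],"twist":-10},
    {"claw":50,"xyz":[100,99,90],"twist":-10},
    {"claw":50,"xyz":[100,99,90],"twist":-10},
  ],
)

```text
clock: 8.88
position: [0.6954, -0.1476, 0.1086]
orientation: [[0.204, 0.979, -0.003], [0.979, -0.204, 0.005], [0.004, -0.004, -1.0]]
wrist_force: [-0.4, 0.5, -1.0]
gripper_width: 0.0498
```

Call:
step_arm(
  moves=[
    {"claw":50,"xyz":[0,0,0],"twist":0},
    {"claw":50,"xyz":[0,0,0],"twist":0},
    {"claw":50,"xyz":[0,0,0],"twist":0},
  ],
)

```text
clock: 9.13
position: [0.6918, -0.1545, 0.1149]
orientation: [[0.21, 0.978, -0.001], [0.978, -0.21, -0.002], [-0.002, -0.001, -1.0]]
wrist_force: [0.8, 0.5, 0.8]
gripper_width: 0.0499
```

Run:
```python
from look import *
rings('w6')
c=np.array([.659,-.1425]);u=c/np.linalg.norm(c);az=np.degrees(np.arctan2(*u[::-1]));print(az)
plan([*(c+.0345*u),.012],az,half=False)
```

```text
ring px [ 52. 351.] c [ 0.2441 -0.3055] r 0.0943
ring px [272. 194.] c [ 0.661  -0.1405] r 0.0448
ring px [591. 185.] c [ 1.0051 -0.2448] r 0.1423
-12.201591161646068
t 9.18 pos [ 0.6922 -0.1544  0.1153] yaw -12.1 w 50.2 F [ 0.4 -0.6  0.5] j [ 0.32  0.71 -0.26  1.71  0.25  0.75 -0.27]
  call 1 [  4.8  -0.5 103.3] twist 0.07
```

Call:
step_arm(
  moves=[
    {"claw":50,"xyz":[3.5,0,40],"twist":0},
    {"claw":50,"xyz":[3.5,0,75],"twist":0},
    {"claw":50,"xyz":[3.5,0,95],"twist":0},
    {"claw":50,"xyz":[3.5,0,103],"twist":0},
    {"claw":50,"xyz":[3.5,0,103],"twist":0},
  ],
)

```text
clock: 9.6
position: [0.6923, -0.1496, 0.0101]
orientation: [[0.209, 0.978, -0.004], [0.978, -0.209, -0.0], [-0.001, -0.003, -1.0]]
wrist_force: [-0.2, 0.4, 0.3]
gripper_width: 0.0499
```

Call:
step_arm(
  moves=[
    {"claw":50,"xyz":[0,0,0],"twist":0},
    {"claw":50,"xyz":[0,0,0],"twist":0},
    {"claw":10,"xyz":[0,0,0],"twist":0},
    {"claw":10,"xyz":[0,0,0],"twist":0},
    {"claw":10,"xyz":[0,0,0],"twist":0},
  ],
)

```text
clock: 10.02
position: [0.6959, -0.1488, 0.0134]
orientation: [[0.208, 0.978, 0.003], [0.978, -0.208, -0.001], [-0.0, 0.003, -1.0]]
wrist_force: [-0.5, -0.0, 6.3]
gripper_width: 0.0229
```

Call:
step_arm(
  moves=[
    {"claw":10,"xyz":[0,0,0],"twist":0},
    {"claw":10,"xyz":[0,0,0],"twist":0},
    {"claw":10,"xyz":[0,0,0],"twist":0},
    {"claw":10,"xyz":[0,0,0],"twist":0},
    {"claw":10,"xyz":[0,0,0],"twist":0},
  ],
)

```text
clock: 10.43
position: [0.6958, -0.1488, 0.0134]
orientation: [[0.207, 0.978, 0.003], [0.978, -0.207, -0.001], [-0.0, 0.003, -1.0]]
wrist_force: [-1.9, 0.5, 6.6]
gripper_width: 0.0225
```

Call:
step_arm(
  moves=[
    {"claw":10,"xyz":[0,0,-40],"twist":0},
    {"claw":10,"xyz":[0,0,-80],"twist":0},
    {"claw":10,"xyz":[0,0,-120],"twist":0},
    {"claw":10,"xyz":[0,0,-160],"twist":0},
    {"claw":10,"xyz":[0,0,-190],"twist":0},
  ],
)

```text
clock: 10.85
position: [0.6957, -0.1484, 0.2057]
orientation: [[0.207, 0.978, 0.005], [0.978, -0.207, -0.001], [0.0, 0.005, -1.0]]
wrist_force: [1.2, -0.3, -0.1]
gripper_width: 0.0227
```

Run:
```python
from look import *
m=viewer.camera_model('top'); im=viewer.get_image('top'); cv2.imwrite('pics/t7.png',im)
for k in blobs(cork(im),200):
  p=k[:,0];print(p.mean(0),p.min(0),p.max(0))
  if p[:,0].mean()>395 and p[:,1].mean()>190:
    for z in (.085,.113): 
      P=np.array([onz(m,q,z) for q in p]);print(z,P.min(0),P.max(0),circ(P))
rings('w7',z=.113)
plan([.398,-.242,.2],-31.3,half=False)
cv2.imwrite('pics/v7.png',np.hstack([cv2.resize(cv2.imread('pics/w7.png'),(480,300)),cv2.resize(im[140:290,350:500],(300,300))]))
```

```text
[240.03030303 224.36363636] [228 213] [252 236]
[386.01851852 110.91358025] [367  90] [405 130]
ring px [ 93. 307.] c [ 0.4117 -0.2294] r 0.0634
ring px [250. 249.] c [ 0.6316 -0.1879] r 0.07
ring px [568. 201.] c [ 0.9365 -0.2715] r 0.1745
t 10.95 pos [ 0.6991 -0.1487  0.2092] yaw -12.0 w 22.8 F [ 0.3 -0.3 -0.6] j [ 0.34  0.61 -0.29  1.65  0.21  0.9  -0.25]
  call 1 [ -76.9 -137.6    2.6] twist 9.66
  call 2 [ -98.9 -122.8    2.6] twist 9.66
```

View pics/v7.png

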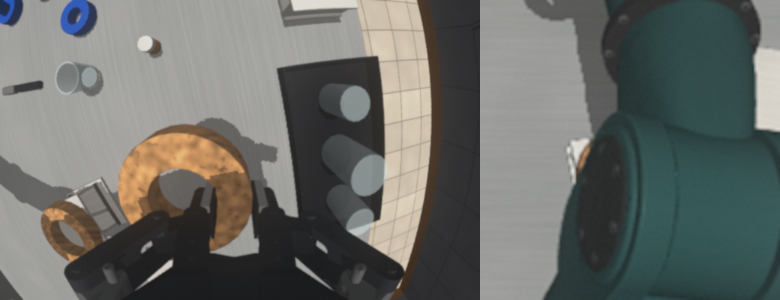

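Medium ring is held (22.8 mm). The arm now hides the jack from the top camera, so I'll move closer and measure the large ring from all the cameras.

Call:
step_arm(
  moves=[
    {"claw":10,"xyz":[-77,-118,-5],"twist":10},
    {"claw":10,"xyz":[-77,-118,-5],"twist":10},
    {"claw":10,"xyz":[-77,-118,-5],"twist":10},
    {"claw":10,"xyz":[-77,-118,-5],"twist":10},
    {"claw":10,"xyz":[-77,-118,-5],"twist":10},
  ],
)

```text
clock: 11.37
position: [0.5566, -0.2024, 0.2055]
orientation: [[0.379, 0.925, -0.007], [0.925, -0.379, -0.002], [-0.004, -0.006, -1.0]]
wrist_force: [-0.8, -0.4, -1.0]
gripper_width: 0.0232
```

Run:
```python
from look import *
m=viewer.camera_model('top'); im=viewer.get_image('top'); sc=viewer.get_image('scene'); wm=viewer.camera_model('wrist'); w=viewer.get_image('wrist'); ms=viewer.camera_model('scene')
cv2.imwrite('pics/w8.png',w);cv2.imwrite('pics/s8.png',sc);cv2.imwrite('pics/t8.png',im)
for n,i,mm,wr in (('top',im,m,0),('scene',sc,ms,0),('wrist',w,wm,1)):
  for k in blobs(cork(i),150):
    p=k[:,0]; P=np.array([onz(mm,q,.113,wr) for q in p]); c,r=circ(P); print(n,p.mean(0).round(),c.round(4),round(r,4))
plan([.398,-.242,.2],-31.3,half=False)
cv2.imwrite('pics/v8.png',np.hstack([cv2.resize(w,(480,300)),cv2.resize(sc[120:270,150:300],(300,300))]))
```

```text
top [240. 224.] [0.4017 0.204 ] 0.0283
top [419. 227.] [ 0.3975 -0.2345] 0.0483
top [407. 170.] [ 0.5413 -0.2068] 0.0424
scene [372. 182.] [0.5319 0.1225] 0.0325
scene [238. 191.] [ 0.401  -0.1962] 0.0882
scene [115.  67.] [-0.8138 -0.2812] 0.1769
scene [416.  24.] [-0.8499  1.4827] 0.191
scene [359.  21.] [-1.0665  1.2246] 0.1681
scene [616.  79.] [0.3036 2.2884] 1.1423
wrist [580. 348.] [ 0.8665 -0.5868] 0.0282
wrist [234. 255.] [ 0.4642 -0.2271] 0.0805
t 11.52 pos [ 0.564  -0.1988  0.2064] yaw -21.9 w 22.5 F [1.4 0.7 0.1] j [ 0.45  0.47 -0.26  1.92  0.17  0.77 -0.28]
  call 1 [-102.2 -137.8    6.1] twist 9.36
```

View pics/v8.png

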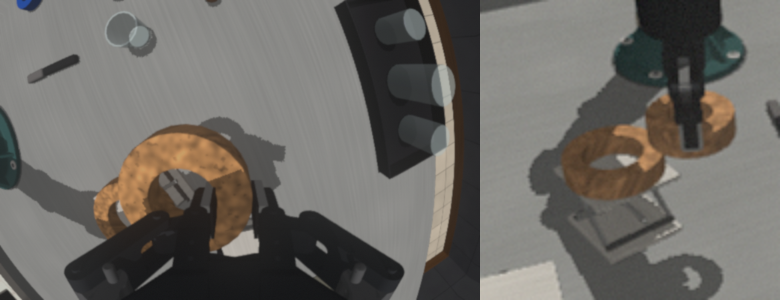

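```bash
cat >> h.py <<'E'
from scipy.optimize import least_squares
def fitr(P,r,c0):
    return least_squares(lambda c:np.hypot(*(P-c).T)-r,c0,loss='soft_l1',f_scale=.002)
def sil(m,contour,r,z0,z1,c0,sector):
    """outer silhouette of a standing ring: near-camera side is its lower edge, far side its upper; sector=list of (lo,hi) deg around c0 to use"""
    c=np.array(c0,float)
    for _ in range(4):
        to=m['position'][:2]-c; P=[]
        for q in contour[:,0]:
            a=onz(m,q,z1); lo=onz(m,q,z0)
            p=lo if (lo-c)@to>0 else a
            ang=np.degrees(np.arctan2(*(p-c)[::-1]))%360
            if any(l<=ang<=h for l,h in sector): P.append(p)
        f=fitr(np.array(P),r,c); c=f.x
    print('sil',c.round(4),'n',len(P),'rms mm',round(1e3*np.sqrt(np.mean((np.hypot(*(np.array(P)-c).T)-r)**2)),2))
    return c
E
python3 - <<'E'
from h import *
m=viewer.camera_model('top'); im=cv2.imread('pics/t8.png')
for k in blobs(cork(im),300):
    if k[:,0,1].mean()>200 and k[:,0,0].mean()>300:
        for s in ([(60,210)],[(45,225)],[(90,225)],[(0,200)]): sil(m,k,.06,.085,.113,[.398,-.24],s)
a=np.hstack([cv2.resize(im[140:290,350:500],(450,450),interpolation=cv2.INTER_NEAREST)])
cv2.imwrite('pics/v8b.png',a)
E
```

```text
sil [ 0.4045 -0.2477] n 109 rms mm 12.51
sil [ 0.4035 -0.2482] n 116 rms mm 12.71
sil [ 0.4073 -0.2449] n 93 rms mm 11.82
sil [ 0.3997 -0.249 ] n 140 rms mm 13.38
```

View pics/v8b.png

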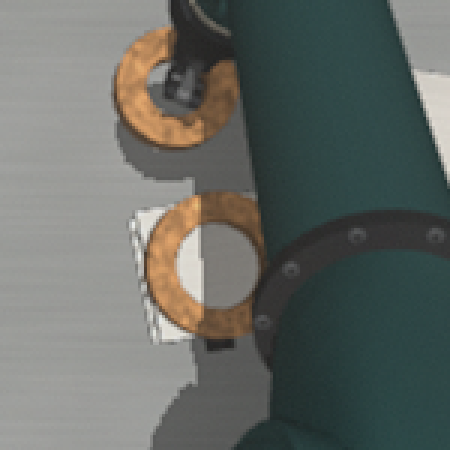

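Crop: the large ring sits flat on the raised plate. Its outer edge runs from col 145 to rows 190–340 in the crop, so it is close to centred. The contour ran into the hole, so I'll filter those points out.

```bash
sed -i "s/            if any(l<=ang<=h for l,h in sector): P.append(p)/            if np.linalg.norm(p-c)>.8*r and any(l<=ang<=h for l,h in sector): P.append(p)/" h.py
python3 - <<'E'
from h import *
m=viewer.camera_model('top'); im=cv2.imread('pics/t8.png')
for k in blobs(cork(im),300):
    if k[:,0,1].mean()>200 and k[:,0,0].mean()>300:
        for s in ([(0,235)],[(0,180)],[(60,225)]): L=sil(m,k,.06,.085,.113,[.398,-.24],s)
    elif k[:,0,0].mean()>300:  # held medium; bottom at tcp-.0134
        zb=.206-.0134
        for s in ([(20,250)],[(60,200)]): M=sil(m,k,.046,zb,zb+.028,[.53,-.19],s)
s=telemetry.state();R=s['orientation']; print('held offset in tool mm',(R.T@(np.r_[M,0]-s['position']))[:2]*1e3)
E
```

```text
sil [ 0.3993 -0.2465] n 85 rms mm 2.2
sil [ 0.3987 -0.2467] n 71 rms mm 1.28
sil [ 0.4003 -0.246 ] n 62 rms mm 2.42
sil [ 0.5273 -0.1941] n 77 rms mm 1.76
sil [ 0.5273 -0.1942] n 46 rms mm 0.92
held offset in tool mm [ -9.65171619 -35.96802106]
```

Run:
```python
from look import *
plan([.4304,-.262,.175],-31.3,half=False)
```

```text
t 11.52 pos [ 0.564  -0.1988  0.2064] yaw -21.9 w 22.5 F [1.4 0.7 0.1] j [ 0.45  0.47 -0.26  1.92  0.17  0.77 -0.28]
  call 1 [-108.6 -100.3   31.2] twist 9.36
```

Call:
step_arm(
  moves=[
    {"claw":10,"xyz":[-30,-28,8],"twist":3},
    {"claw":10,"xyz":[-60,-55,17],"twist":5},
    {"claw":10,"xyz":[-85,-78,25],"twist":7},
    {"claw":10,"xyz":[-100,-92,29],"twist":8},
    {"claw":10,"xyz":[-109,-100,31],"twist":9.4},
  ],
)

```text
clock: 11.93
position: [0.4277, -0.2634, 0.1743]
orientation: [[0.523, 0.853, -0.002], [0.853, -0.523, 0.001], [-0.001, -0.002, -1.0]]
wrist_force: [0.4, 0.4, -0.5]
gripper_width: 0.0228
```

Call:
step_arm(
  moves=[
    {"claw":10,"xyz":[0,0,0],"twist":0},
    {"claw":10,"xyz":[0,0,0],"twist":0},
    {"claw":10,"xyz":[0,0,0],"twist":0},
    {"claw":10,"xyz":[0,0,0],"twist":0},
    {"claw":10,"xyz":[0,0,0],"twist":0},
  ],
)

```text
clock: 12.35
position: [0.4317, -0.2622, 0.1757]
orientation: [[0.518, 0.855, 0.002], [0.855, -0.518, -0.0], [0.001, 0.002, -1.0]]
wrist_force: [0.3, 0.7, -0.2]
gripper_width: 0.0225
```

Run:
```python
from look import *
m=viewer.camera_model('top'); im=viewer.get_image('top'); w=viewer.get_image('wrist')
s=telemetry.state(); zb=s['position'][2]-.0134; R=s['orientation']; print(s['position'], R[:,2])
for k in blobs(cork(im),300):
    p=k[:,0]
    if p[:,1].mean()>170 and p[:,0].mean()>300:
        print(p.min(0),p.max(0)); 
        for sec in ([(40,220)],[(60,200)]): M=sil(m,k,.046,zb,zb+.028,[.4,-.246],sec)
        print('off tool mm',(R.T@(np.r_[M,0]-s['position']))[:2]*1e3)
sc=viewer.get_image('scene')
cv2.imwrite('pics/v9.png',np.hstack([cv2.resize(im[150:280,360:490],(400,400)),cv2.resize(sc[120:250,160:290],(400,400))]))
plan([.4304,-.262,.175],-31.3,half=False)
```

```text
[ 0.43072448 -0.26242534  0.17547455] [ 9.81231624e-04 -4.16047146e-05 -9.99999518e-01]
[398 204] [451 252]
sil [ 0.3861 -0.222 ] n 62 rms mm 3.62
sil [ 0.386  -0.2225] n 47 rms mm 2.37
off tool mm [ 10.78477614 -59.09163293]
t 12.5 pos [ 0.4303 -0.2626  0.1754] yaw -31.3 w 22.7 F [ 0.1 -0.5  0.3] j [ 0.62  0.41 -0.21  2.14  0.14  0.61 -0.24]
  call 1 [ 0.5 -0.2  0.4] twist -0.01
```

View pics/v9.png

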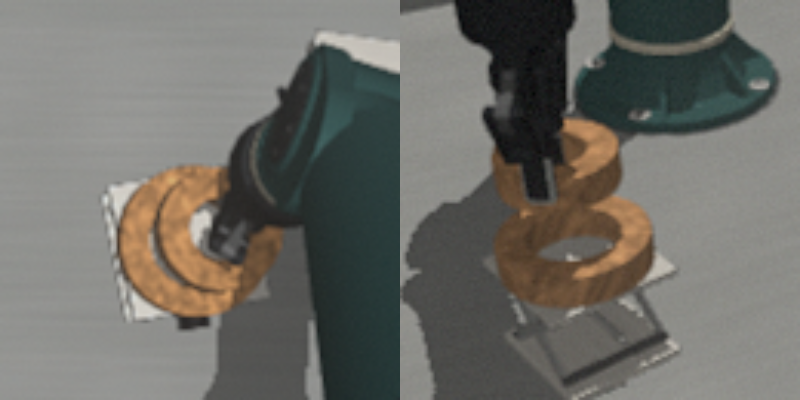

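Crops: the medium ring hangs level above the large one. Left edges at cols 153 and 120 and top edges near row 165 of the left crop put the centres within about 4 mm. Lowering.

Call:
step_arm(
  moves=[
    {"claw":10,"xyz":[-1,-1,20],"twist":0},
    {"claw":10,"xyz":[-1,-1,35],"twist":0},
    {"claw":10,"xyz":[-1,-1,44],"twist":0},
    {"claw":10,"xyz":[-1,-1,48],"twist":0},
    {"claw":10,"xyz":[-1,-1,50],"twist":0},
  ],
)

```text
clock: 12.92
position: [0.4276, -0.2628, 0.1262]
orientation: [[0.521, 0.854, -0.003], [0.854, -0.521, 0.001], [-0.001, -0.003, -1.0]]
wrist_force: [-6.9, 3.5, 30.5]
gripper_width: 0.023
```

Call:
step_arm(
  moves=[
    {"claw":10,"xyz":[0,0,1],"twist":0},
    {"claw":10,"xyz":[0,0,1],"twist":0},
    {"claw":45,"xyz":[0,0,0],"twist":0},
    {"claw":45,"xyz":[0,0,0],"twist":0},
    {"claw":45,"xyz":[0,0,0],"twist":0},
  ],
)

```text
clock: 13.33
position: [0.4287, -0.2635, 0.1257]
orientation: [[0.52, 0.854, 0.001], [0.854, -0.52, -0.001], [0.0, 0.001, -1.0]]
wrist_force: [-1.1, 0.1, 0.8]
gripper_width: 0.0449
```

Call:
step_arm(
  moves=[
    {"claw":45,"xyz":[0,0,0],"twist":0},
    {"claw":45,"xyz":[0,0,-20],"twist":0},
    {"claw":45,"xyz":[0,0,-50],"twist":0},
    {"claw":45,"xyz":[0,0,-90],"twist":0},
    {"claw":45,"xyz":[0,0,-100],"twist":0},
  ],
)

```text
clock: 13.75
position: [0.431, -0.2645, 0.2298]
orientation: [[0.521, 0.854, 0.007], [0.854, -0.521, -0.004], [0.001, 0.008, -1.0]]
wrist_force: [0.9, -0.9, -0.2]
gripper_width: 0.0449
```

Run:
```python
from look import *
plan([.408,.219,.2],28.2,half=False)
```

```text
t 13.75 pos [ 0.431  -0.2645  0.2298] yaw -31.4 w 44.9 F [ 0.9 -0.9 -0.2] j [ 0.65  0.32 -0.23  2.1   0.11  0.72 -0.21]
  call 1 [133.6 -90.5   9.3] twist -19.86
  call 2 [156.4 -39.8   9.3] twist -19.86
  call 3 [160.6  15.7   9.3] twist -19.86
```

Call:
step_arm(
  moves=[
    {"claw":80,"xyz":[134,-60,9],"twist":-20},
    {"claw":80,"xyz":[134,-60,9],"twist":-20},
    {"claw":80,"xyz":[134,-60,9],"twist":-20},
    {"claw":80,"xyz":[134,-60,9],"twist":-20},
    {"claw":80,"xyz":[134,-60,9],"twist":-20},
  ],
)

```text
clock: 14.17
position: [0.4473, -0.1117, 0.2162]
orientation: [[0.188, 0.982, 0.0], [0.982, -0.188, 0.003], [0.003, -0.0, -1.0]]
wrist_force: [-0.5, 0.3, -0.4]
gripper_width: 0.0797
```

Call:
step_arm(
  moves=[
    {"claw":80,"xyz":[156,-40,9],"twist":-20},
    {"claw":80,"xyz":[156,-40,9],"twist":-20},
    {"claw":80,"xyz":[156,-40,9],"twist":-20},
    {"claw":80,"xyz":[156,-40,9],"twist":-20},
    {"claw":80,"xyz":[156,-40,9],"twist":-20},
  ],
)

```text
clock: 14.58
position: [0.4384, 0.0507, 0.2076]
orientation: [[-0.161, 0.987, 0.002], [0.987, 0.161, 0.004], [0.004, 0.003, -1.0]]
wrist_force: [1.2, -0.6, -0.2]
gripper_width: 0.08
```

Call:
step_arm(
  moves=[
    {"claw":80,"xyz":[0,0,0],"twist":0},
    {"claw":80,"xyz":[0,0,0],"twist":0},
    {"claw":80,"xyz":[0,0,0],"twist":0},
  ],
)

```text
clock: 14.83
position: [0.4383, 0.0413, 0.207]
orientation: [[-0.147, 0.989, -0.001], [0.989, 0.147, -0.001], [-0.001, -0.001, -1.0]]
wrist_force: [0.3, 0.7, 0.6]
gripper_width: 0.0797
```

Run:
```python
from look import *
m=viewer.camera_model('top'); im=viewer.get_image('top')
cv2.imwrite('pics/v10.png',cv2.resize(im[120:280,200:500],(800,427)))
K=[k for k in blobs(cork(im),200)]
for k in K:
    p=k[:,0]; print(p.mean(0).round(1),p.min(0),p.max(0))
    if p[:,0].mean()>395 and p[:,1].mean()>190:
        L=sil(m,k,.06,.085,.113,[.399,-.246],[(0,360)])
    elif p[:,0].mean()<300: S=sil(m,k,.032,0,.028,[.408,.219],[(0,360)])
# hole of medium: enclosed non-cork region
c,h=cv2.findContours(cork(im),cv2.RETR_CCOMP,cv2.CHAIN_APPROX_NONE)
for k,hh in zip(c,h[0]):
    if hh[3]>=0 and cv2.contourArea(k)>30:
        print('hole',k[:,0].mean(0).round(1),cv2.contourArea(k),circ(np.array([onz(m,q,.141) for q in k[:,0]])))
h=cv2.cvtColor(im,cv2.COLOR_BGR2HSV)
plan([*S,.12],28.2,half=False)
```

```text
[240.  224.4] [228 213] [252 236]
sil [0.4088 0.2207] n 66 rms mm 3.02
[422.7 227.9] [398 204] [447 252]
sil [ 0.3979 -0.2427] n 137 rms mm 2.85
hole [240.3 224. ] 114.0 (array([0.40002825, 0.19899597]), np.float64(0.014515945141162456))
hole [426.9 227.2] 309.0 (array([ 0.3967803 , -0.24509809]), np.float64(0.023539992885309155))
t 14.88 pos [0.4383 0.0412 0.2071] yaw 8.4 w 80.0 F [-0.3 -0.6  0.2] j [ 0.2   0.31 -0.49  2.23  0.24  0.65 -0.31]
  call 1 [91.  -1.4 43.5] twist -9.89
  call 2 [89.8 14.2 43.5] twist -9.89
```

View pics/v10.png

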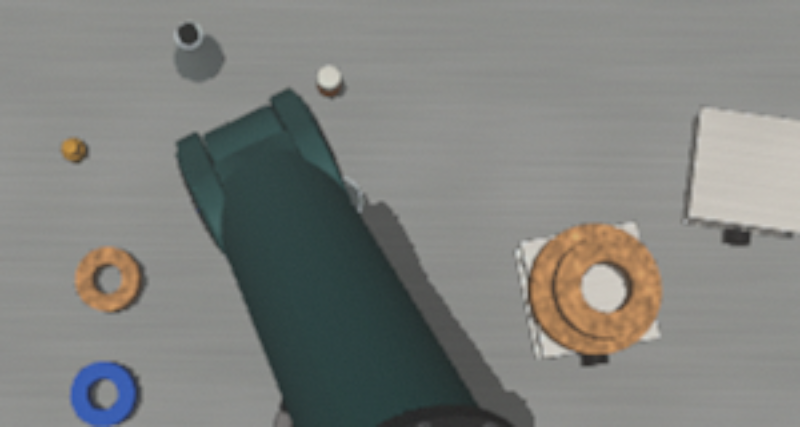

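Crop: the medium ring (hole at crop 604,287) lies level on the large one. Medium–large offset is about 3 mm and large–jack about 1–4 mm. Next, the small cork ring (107,280 in the crop); the blue ring is below it.

Call:
step_arm(
  moves=[
    {"claw":80,"xyz":[91,-1,40],"twist":-10},
    {"claw":80,"xyz":[91,-1,40],"twist":-10},
    {"claw":80,"xyz":[91,-1,40],"twist":-10},
    {"claw":80,"xyz":[91,-1,40],"twist":-10},
    {"claw":80,"xyz":[91,-1,40],"twist":-10},
  ],
)

```text
clock: 15.3
position: [0.4236, 0.1323, 0.1669]
orientation: [[-0.319, 0.948, -0.001], [0.948, 0.319, -0.001], [-0.0, -0.001, -1.0]]
wrist_force: [-0.8, -0.6, 0.5]
gripper_width: 0.0799
```

Call:
step_arm(
  moves=[
    {"claw":80,"xyz":[90,14,45],"twist":-10},
    {"claw":80,"xyz":[90,14,45],"twist":-10},
    {"claw":80,"xyz":[90,14,45],"twist":-10},
    {"claw":80,"xyz":[90,14,45],"twist":-10},
    {"claw":80,"xyz":[90,14,45],"twist":-10},
  ],
)

```text
clock: 15.72
position: [0.4088, 0.2214, 0.1222]
orientation: [[-0.478, 0.878, -0.0], [0.878, 0.478, -0.002], [-0.001, -0.001, -1.0]]
wrist_force: [-0.2, -1.0, 0.5]
gripper_width: 0.0796
```

Call:
step_arm(
  moves=[
    {"claw":80,"xyz":[0,0,0],"twist":0},
    {"claw":80,"xyz":[0,0,0],"twist":0},
    {"claw":80,"xyz":[0,0,0],"twist":0},
    {"claw":80,"xyz":[0,0,0],"twist":0},
    {"claw":80,"xyz":[0,0,0],"twist":0},
  ],
)

```text
clock: 16.13
position: [0.4085, 0.2219, 0.1226]
orientation: [[-0.478, 0.879, 0.001], [0.879, 0.478, -0.0], [-0.0, 0.0, -1.0]]
wrist_force: [-0.3, -0.3, 0.1]
gripper_width: 0.0801
```

Run:
```python
from look import *
rings('w11')
plan([.4085,.2198,.013],28.2,half=False)
```

```text
ring px [456. 225.] c [0.5314 0.2641] r 0.0143
ring px [313. 199.] c [0.4079 0.2242] r 0.0312
t 16.18 pos [0.4084 0.2222 0.1226] yaw 28.6 w 80.0 F [ 0.1  0.5 -0.2] j [-0.23  0.49 -0.47  2.25  0.47  0.49 -0.58]
  call 1 [ -2.1  -1.1 109.6] twist 0.37
```

The pads stand a few mm further back when open about 64 mm, so I'll go deeper for this ring (TCP about z = 0.001).

Call:
step_arm(
  moves=[
    {"claw":80,"xyz":[-1.5,-1,40],"twist":0},
    {"claw":80,"xyz":[-1.5,-1,80],"twist":0},
    {"claw":80,"xyz":[-1.5,-1,105],"twist":0},
    {"claw":80,"xyz":[-1.5,-1,118],"twist":0},
    {"claw":80,"xyz":[-1.5,-1,121.5],"twist":0},
  ],
)

```text
clock: 16.6
position: [0.4069, 0.2205, -0.0013]
orientation: [[-0.48, 0.877, -0.003], [0.877, 0.48, -0.003], [-0.001, -0.004, -1.0]]
wrist_force: [-0.0, -0.5, 0.1]
gripper_width: 0.0799
```

Call:
step_arm(
  moves=[
    {"claw":80,"xyz":[0,0,0],"twist":0},
    {"claw":80,"xyz":[0,0,0],"twist":0},
    {"claw":50,"xyz":[0,0,0],"twist":0},
    {"claw":50,"xyz":[0,0,0],"twist":0},
    {"claw":50,"xyz":[0,0,0],"twist":0},
  ],
)

```text
clock: 17.02
position: [0.4087, 0.2214, 0.0022]
orientation: [[-0.479, 0.878, 0.002], [0.878, 0.479, 0.002], [0.0, 0.003, -1.0]]
wrist_force: [0.5, 0.5, 6.4]
gripper_width: 0.0612
```

Call:
step_arm(
  moves=[
    {"claw":50,"xyz":[0,0,0],"twist":0},
    {"claw":50,"xyz":[0,0,0],"twist":0},
    {"claw":50,"xyz":[0,0,0],"twist":0},
    {"claw":50,"xyz":[0,0,0],"twist":0},
    {"claw":50,"xyz":[0,0,0],"twist":0},
  ],
)

```text
clock: 17.43
position: [0.4086, 0.2213, 0.0021]
orientation: [[-0.479, 0.878, 0.002], [0.878, 0.479, 0.001], [0.0, 0.002, -1.0]]
wrist_force: [-0.3, -0.2, 7.2]
gripper_width: 0.061
```

Call:
step_arm(
  moves=[
    {"claw":50,"xyz":[0,0,-40],"twist":0},
    {"claw":50,"xyz":[0,0,-80],"twist":0},
    {"claw":50,"xyz":[0,0,-120],"twist":0},
    {"claw":50,"xyz":[0,0,-160],"twist":0},
    {"claw":50,"xyz":[0,0,-200],"twist":0},
  ],
)

```text
clock: 17.85
position: [0.4074, 0.2203, 0.2032]
orientation: [[-0.479, 0.878, 0.0], [0.878, 0.479, -0.0], [-0.0, 0.0, -1.0]]
wrist_force: [1.4, -0.8, 0.1]
gripper_width: 0.0607
```

Run:
```python
from look import *
rings('w12')
plan([.44,.0,.2],0,half=False)
```

```text
ring px [312. 268.] c [0.4626 0.1173] r 0.0883
ring px [429. 200.] c [0.5331 0.2636] r 0.0127
t 17.9 pos [0.411  0.2234 0.2097] yaw 28.6 w 61.0 F [ 0.7 -0.3  2.9] j [-0.08  0.36 -0.64  2.18  0.34  0.69 -0.46]
  call 1 [-105.   -40.9    4.4] twist 14.31
  call 2 [-111.8  -13.6    4.4] twist 14.31
```

View pics/w12.png

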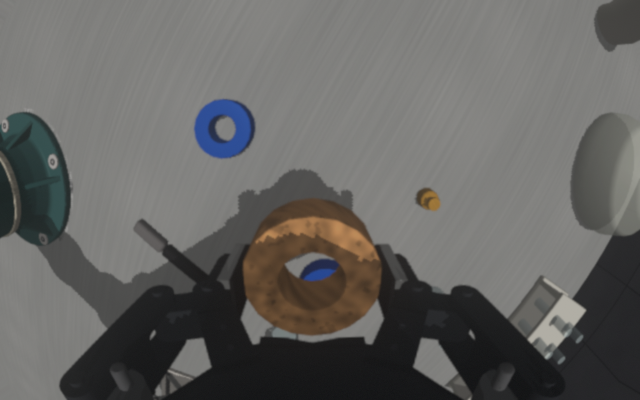

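Small ring is held centrally between the pads (hole at 312,280) and both blue rings are untouched. Carrying it over in two legs.

Call:
step_arm(
  moves=[
    {"claw":50,"xyz":[-105,-41,0],"twist":14},
    {"claw":50,"xyz":[-105,-41,0],"twist":14},
    {"claw":50,"xyz":[-105,-41,0],"twist":14},
    {"claw":50,"xyz":[-105,-41,0],"twist":14},
    {"claw":50,"xyz":[-105,-41,0],"twist":14},
  ],
)

```text
clock: 18.32
position: [0.4222, 0.1068, 0.2012]
orientation: [[-0.248, 0.969, 0.001], [0.969, 0.248, -0.001], [-0.001, 0.001, -1.0]]
wrist_force: [0.2, -0.3, 0.3]
gripper_width: 0.061
```

Call:
step_arm(
  moves=[
    {"claw":50,"xyz":[-112,-14,0],"twist":14},
    {"claw":50,"xyz":[-112,-14,0],"twist":14},
    {"claw":50,"xyz":[-112,-14,0],"twist":14},
    {"claw":50,"xyz":[-112,-14,0],"twist":14},
    {"claw":50,"xyz":[-112,-14,0],"twist":14},
  ],
)

```text
clock: 18.73
position: [0.4374, -0.003, 0.201]
orientation: [[-0.009, 1.0, 0.001], [1.0, 0.009, 0.0], [0.0, 0.001, -1.0]]
wrist_force: [-0.0, 1.1, -0.6]
gripper_width: 0.0615
```

Run:
```python
from look import *
plan([.397,-.245,.19],-31.3,half=False,maxmm=150)
```

```text
t 18.73 pos [ 0.4374 -0.003   0.201 ] yaw 0.5 w 61.5 F [-0.   1.1 -0.6] j [ 0.29  0.31 -0.48  2.25  0.24  0.63 -0.35]
  call 1 [-120.8  -21.3    5.5] twist 15.91
  call 2 [-122.    12.6    5.5] twist 15.91
```

Call:
step_arm(
  moves=[
    {"claw":50,"xyz":[-121,-21,2],"twist":16},
    {"claw":50,"xyz":[-121,-21,2],"twist":16},
    {"claw":50,"xyz":[-121,-21,2],"twist":16},
    {"claw":50,"xyz":[-121,-21,2],"twist":16},
    {"claw":50,"xyz":[-121,-21,2],"twist":16},
  ],
)

```text
clock: 19.15
position: [0.4176, -0.1239, 0.1989]
orientation: [[0.266, 0.964, 0.001], [0.964, -0.266, 0.0], [0.0, 0.0, -1.0]]
wrist_force: [1.0, 1.0, 0.1]
gripper_width: 0.061
```

Call:
step_arm(
  moves=[
    {"claw":50,"xyz":[-40,4,3],"twist":6},
    {"claw":50,"xyz":[-75,8,5],"twist":11},
    {"claw":50,"xyz":[-105,11,7],"twist":14},
    {"claw":50,"xyz":[-118,12,8],"twist":16},
    {"claw":50,"xyz":[-122,13,8],"twist":16},
  ],
)

```text
clock: 19.57
position: [0.3983, -0.2449, 0.1907]
orientation: [[0.521, 0.854, 0.0], [0.854, -0.521, 0.0], [0.0, 0.0, -1.0]]
wrist_force: [-0.2, 0.2, -0.6]
gripper_width: 0.0611
```

Call:
step_arm(
  moves=[
    {"claw":50,"xyz":[0,0,0],"twist":0},
    {"claw":50,"xyz":[0,0,0],"twist":0},
    {"claw":50,"xyz":[0,0,0],"twist":0},
    {"claw":50,"xyz":[0,0,0],"twist":0},
    {"claw":50,"xyz":[0,0,0],"twist":0},
  ],
)

```text
clock: 19.98
position: [0.3979, -0.2437, 0.1909]
orientation: [[0.518, 0.855, 0.0], [0.855, -0.518, 0.0], [0.0, -0.0, -1.0]]
wrist_force: [0.2, -0.0, -1.3]
gripper_width: 0.0614
```

Run:
```python
from look import *
plan([.397,-.245,.1425],-31.3,half=False)
im=viewer.get_image('top'); sc=viewer.get_image('scene'); w=viewer.get_image('wrist'); cv2.imwrite('pics/t13.png',im)
cv2.imwrite('pics/v13.png',np.hstack([cv2.resize(im[160:280,370:490],(400,400),interpolation=cv2.INTER_CUBIC),cv2.resize(sc[110:240,160:290],(400,400),interpolation=cv2.INTER_CUBIC)]))
```

```text
t 19.98 pos [ 0.3979 -0.2437  0.1909] yaw -31.2 w 61.4 F [ 0.2 -0.  -1.3] j [ 0.67  0.34 -0.27  2.2   0.16  0.61 -0.26]
  call 1 [-1.6 -0.1 48.4] twist 0.08
```

View pics/v13.png

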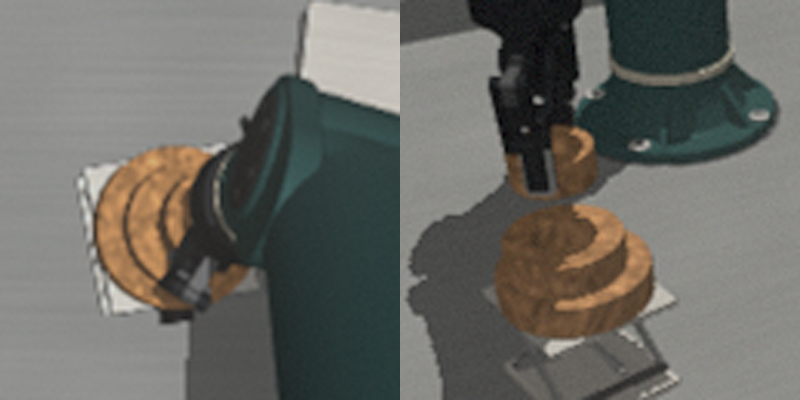

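Crops: the small ring hangs level over the middle of the medium one. After perspective correction the scene columns match within about 1 mm, and the medium–large offset is about 4 mm. Lowering.

Call:
step_arm(
  moves=[
    {"claw":50,"xyz":[-2,0,20],"twist":0},
    {"claw":50,"xyz":[-2,0,35],"twist":0},
    {"claw":50,"xyz":[-2,0,42],"twist":0},
    {"claw":50,"xyz":[-2,0,46],"twist":0},
    {"claw":50,"xyz":[-2,0,47.5],"twist":0},
  ],
)

```text
clock: 20.55
position: [0.3961, -0.2465, 0.1431]
orientation: [[0.521, 0.854, -0.002], [0.854, -0.521, 0.001], [-0.0, -0.002, -1.0]]
wrist_force: [-3.4, 1.2, 13.3]
gripper_width: 0.0612
```

Call:
step_arm(
  moves=[
    {"claw":50,"xyz":[0,0,0.5],"twist":0},
    {"claw":50,"xyz":[0,0,1],"twist":0},
    {"claw":80,"xyz":[0,0,1],"twist":0},
    {"claw":80,"xyz":[0,0,0],"twist":0},
    {"claw":80,"xyz":[0,0,0],"twist":0},
  ],
)

```text
clock: 20.97
position: [0.397, -0.247, 0.1438]
orientation: [[0.521, 0.854, 0.001], [0.854, -0.521, -0.001], [0.0, 0.001, -1.0]]
wrist_force: [0.2, -0.6, 0.1]
gripper_width: 0.0802
```

Call:
step_arm(
  moves=[
    {"claw":80,"xyz":[0,0,0],"twist":0},
    {"claw":80,"xyz":[0,0,-20],"twist":0},
    {"claw":80,"xyz":[0,0,-50],"twist":0},
    {"claw":80,"xyz":[0,0,-90],"twist":0},
    {"claw":80,"xyz":[0,0,-110],"twist":0},
  ],
)

```text
clock: 21.38
position: [0.398, -0.2473, 0.2567]
orientation: [[0.521, 0.854, 0.004], [0.854, -0.521, -0.002], [0.0, 0.005, -1.0]]
wrist_force: [0.5, 0.3, 0.1]
gripper_width: 0.0801
```

Run:
```python
from look import *
plan([.46,-.05,.25],0,half=False)
```

```text
t 21.38 pos [ 0.398  -0.2473  0.2567] yaw -31.4 w 80.1 F [0.5 0.3 0.1] j [ 0.71  0.25 -0.3   2.14  0.1   0.77 -0.2 ]
  call 1 [100.4 -24.9   3.3] twist -15.68
  call 2 [103.4   3.2   3.3] twist -15.68
```

Call:
step_arm(
  moves=[
    {"claw":60,"xyz":[100,-25,3],"twist":-16},
    {"claw":60,"xyz":[100,-25,3],"twist":-16},
    {"claw":60,"xyz":[100,-25,3],"twist":-16},
    {"claw":60,"xyz":[100,-25,3],"twist":-16},
    {"claw":60,"xyz":[100,-25,3],"twist":-16},
  ],
)

```text
clock: 21.8
position: [0.4274, -0.1473, 0.2504]
orientation: [[0.262, 0.965, 0.0], [0.965, -0.262, -0.0], [-0.0, 0.0, -1.0]]
wrist_force: [-0.1, -0.8, -0.5]
gripper_width: 0.0598
```

Call:
step_arm(
  moves=[
    {"claw":60,"xyz":[103,3,3],"twist":-16},
    {"claw":60,"xyz":[103,3,3],"twist":-16},
    {"claw":60,"xyz":[103,3,3],"twist":-16},
    {"claw":60,"xyz":[103,3,3],"twist":-16},
    {"claw":60,"xyz":[103,3,3],"twist":-16},
  ],
)

```text
clock: 22.22
position: [0.4574, -0.0504, 0.2471]
orientation: [[-0.011, 1.0, -0.001], [1.0, 0.011, -0.0], [-0.0, -0.001, -1.0]]
wrist_force: [-0.4, -0.5, 0.0]
gripper_width: 0.0601
```

Call:
step_arm(
  moves=[
    {"claw":60,"xyz":[0,0,0],"twist":0},
    {"claw":60,"xyz":[0,0,0],"twist":0},
    {"claw":60,"xyz":[0,0,0],"twist":0},
  ],
)

```text
clock: 22.47
position: [0.4569, -0.0518, 0.2471]
orientation: [[-0.007, 1.0, -0.001], [1.0, 0.007, -0.001], [-0.001, -0.001, -1.0]]
wrist_force: [-0.6, -0.4, 0.7]
gripper_width: 0.0603
```

Run:
```python
from look import *
m=viewer.camera_model('top'); im=viewer.get_image('top'); w=viewer.get_image('wrist');wm=viewer.camera_model('wrist');cv2.imwrite('pics/w14.png',w)
cv2.imwrite('pics/v14.png',np.hstack([cv2.resize(im[180:280,370:490],(480,400),interpolation=cv2.INTER_CUBIC),cv2.resize(w[0:400,0:640],(320,200)).repeat(2,0)]))
cv2.imwrite('pics/t14.png',im)
print(viewer.get_image('scene').shape)
# flask stopper dark blob in top
g=cv2.cvtColor(im,cv2.COLOR_BGR2GRAY); d=(g<50).astype('uint8')*255; d[:110]=0; d[150:]=0; d[:,:255]=0; d[:,300:]=0
for k in blobs(d,5): q=k[:,0].mean(0); print('stopper',q,onz(m,q,.1))
c,h=cv2.findContours(cork(im),cv2.RETR_CCOMP,cv2.CHAIN_APPROX_NONE)
for k,hh in zip(c,h[0]):
    if k[:,0,0].mean()>300 and cv2.contourArea(k)>30:
        print('blob/hole',hh[3]>=0,k[:,0].mean(0).round(1),k[:,0].min(0),k[:,0].max(0),[(z,circ(np.array([onz(m,q,z) for q in k[:,0]]))) for z in (.169,)])
plan([.637,.1376,.25],12.2,half=False)
```

```text
(400, 640, 3)
blob/hole False [425.  227.3] [402 204] [447 252] [(0.169, (array([ 0.39550197, -0.23580702]), np.float64(0.05213418738049333)))]
blob/hole True [429.5 227.5] [423 221] [436 234] [(0.169, (array([ 0.39462387, -0.2458697 ]), np.float64(0.015105183582410626)))]
t 22.62 pos [ 0.4571 -0.0508  0.2473] yaw 0.5 w 60.1 F [-0.3 -0.1  0. ] j [ 0.43  0.27 -0.5   2.15  0.19  0.76 -0.18]
  call 1 [93.4 90.8 -1.4] twist -5.84
  call 2 [83.7 99.8 -1.4] twist -5.84
```

The picture budget is used up, so I'll go on numerically. The small ring's hole reads (0.3946, -0.2459) with r 15.1 mm at z = 0.169, so it is seated about 2 mm from the medium's centre. Next, the flask stopper from saved images.

Run:
```python
from look import *
m=viewer.camera_model('top'); ms=viewer.camera_model('scene'); 
im=cv2.imread('pics/top0.png')
g=cv2.cvtColor(im,cv2.COLOR_BGR2GRAY); roi=np.zeros_like(g); roi[110:150,255:300]=1
d=((g<60)&(roi>0)).astype('uint8')*255
for k in blobs(d,2): q=k[:,0].mean(0); print('top stopper',q,cv2.contourArea(k),onz(m,q,.1),onz(m,q,.098))
sc=cv2.imread('pics/scene0.png'); g=cv2.cvtColor(sc,cv2.COLOR_BGR2GRAY); roi=np.zeros_like(g); roi[195:215,395:415]=1
d=((g<60)&(roi>0)).astype('uint8')*255
for k in blobs(d,2): q=k[:,0].mean(0); print('scene stopper',q,cv2.contourArea(k),onz(ms,q,.097),onz(ms,q,.1))
wm=viewer.camera_model('wrist'); w=cv2.imread('pics/w14.png'); g=cv2.cvtColor(w,cv2.COLOR_BGR2GRAY)
d=(g<40).astype('uint8')*255
for k in blobs(d,20):
    q=k[:,0].mean(0); 
    if cv2.contourArea(k)<2000: print('wrist',q.round(1),cv2.contourArea(k),onz(wm,q,.098,True))
```

```text
top stopper [270.17647059 132.23529412] 26.5 [0.63663933 0.13712502] [0.63717112 0.13736053]
scene stopper [405.  206.2] 30.0 [0.64126539 0.13868637] [0.64433925 0.13557725]
wrist [  3.4 382.3] 194.0 [-0.46828446 -0.65033902]
wrist [633.5 131.8] 20.5 [0.93540798 0.04424989]
wrist [ 42.9 163.9] 657.5 [ 0.10991815 -0.02059835]
wrist [ 12.2 157.6] 1666.5 [ 0.03497454 -0.00770459]
wrist [635.  56.] 29.5 [0.93317443 0.16096556]
wrist [636.2  15.3] 84.5 [0.94926166 0.23305958]
```

Call:
step_arm(
  moves=[
    {"claw":60,"xyz":[93,91,0],"twist":-6},
    {"claw":60,"xyz":[93,91,0],"twist":-6},
    {"claw":60,"xyz":[93,91,0],"twist":-6},
    {"claw":60,"xyz":[93,91,0],"twist":-6},
    {"claw":60,"xyz":[93,91,0],"twist":-6},
  ],
)

```text
clock: 23.03
position: [0.5493, 0.0472, 0.2475]
orientation: [[-0.119, 0.993, 0.002], [0.993, 0.119, 0.002], [0.002, 0.002, -1.0]]
wrist_force: [-0.8, -0.5, 0.3]
gripper_width: 0.0599
```

Call:
step_arm(
  moves=[
    {"claw":60,"xyz":[0,0,0],"twist":0},
    {"claw":60,"xyz":[0,0,0],"twist":0},
    {"claw":60,"xyz":[0,0,0],"twist":0},
  ],
)

```text
clock: 23.28
position: [0.5461, 0.0422, 0.247]
orientation: [[-0.113, 0.994, -0.002], [0.994, 0.113, -0.002], [-0.001, -0.002, -1.0]]
wrist_force: [-0.8, -0.2, 0.1]
gripper_width: 0.06
```

Run:
```python
from look import *
plan([.638,.138,.22],12.2,half=False)
wm=viewer.camera_model('wrist'); w=viewer.get_image('wrist'); cv2.imwrite('pics/w15.png',w); g=cv2.cvtColor(w,cv2.COLOR_BGR2GRAY)
for th in (40,55):
  for k in blobs((g<th).astype('uint8')*255,20):
    q=k[:,0].mean(0); 
    if cv2.contourArea(k)<3000 and 100<q[0]<600: print('wrist',th,q.round(1),cv2.contourArea(k),k[:,0].min(0),k[:,0].max(0),onz(wm,q,.098,True))
# expected pixel of (.638,.138,.1)
f=200/np.tan(np.radians(wm['fov_y']/2)); v=wm['orientation'].T@(np.array([.638,.138,.1])-wm['position']); th=np.arccos(v[2]/np.linalg.norm(v)); print('expect',f*th*v[:2]/np.hypot(*v[:2])+[wm['cx'],wm['cy']])
```

```text
t 23.28 pos [0.5461 0.0422 0.247 ] yaw 6.5 w 60.0 F [-0.8 -0.2  0.1] j [ 0.24  0.39 -0.52  1.98  0.26  0.84 -0.31]
  call 1 [ 84.9 102.2  26.7] twist -5.71
wrist 55 [150.5 157.8] 505.0 [124 145] [177 171] [0.37396977 0.05377382]
wrist 55 [418.9  99. ] 231.0 [410  91] [428 107] [0.63706117 0.13955047]
wrist 55 [135.5  17.6] 174.5 [128   8] [145  28] [0.34198781 0.20334726]
wrist 55 [154.3  26.2] 297.5 [136   3] [165  43] [0.36747772 0.19163741]
expect [420.25050573 100.76138976]
```

Call:
step_arm(
  moves=[
    {"claw":60,"xyz":[85,102,80],"twist":-6},
    {"claw":60,"xyz":[85,102,80],"twist":-6},
    {"claw":60,"xyz":[85,102,80],"twist":-6},
    {"claw":60,"xyz":[85,102,80],"twist":-6},
    {"claw":60,"xyz":[85,102,80],"twist":-6},
  ],
)

```text
clock: 23.75
position: [0.6399, 0.1445, 0.1643]
orientation: [[-0.222, 0.975, -0.002], [0.975, 0.222, 0.004], [0.004, -0.001, -1.0]]
wrist_force: [-0.6, 0.6, 0.5]
gripper_width: 0.0598
```

Call:
step_arm(
  moves=[
    {"claw":60,"xyz":[0,0,0],"twist":0},
    {"claw":60,"xyz":[0,0,0],"twist":0},
    {"claw":60,"xyz":[0,0,0],"twist":0},
    {"claw":60,"xyz":[0,0,0],"twist":0},
    {"claw":60,"xyz":[0,0,0],"twist":0},
  ],
)

```text
clock: 24.17
position: [0.6388, 0.139, 0.1682]
orientation: [[-0.217, 0.976, 0.001], [0.976, 0.217, -0.001], [-0.001, 0.001, -1.0]]
wrist_force: [-0.9, 0.4, -1.1]
gripper_width: 0.0596
```

Run:
```python
from look import *
plan([.6375,.1385,.05],12.2,half=False)
wm=viewer.camera_model('wrist'); w=viewer.get_image('wrist'); cv2.imwrite('pics/w16.png',w); g=cv2.cvtColor(w,cv2.COLOR_BGR2GRAY)
for th in (40,55):
  for k in blobs((g<th).astype('uint8')*255,20):
    q=k[:,0].mean(0); 
    if cv2.contourArea(k)<3000 and 200<q[0]<450: print('wrist',th,q.round(1),cv2.contourArea(k),k[:,0].min(0),k[:,0].max(0),onz(wm,q,.098,True))
```

```text
t 24.17 pos [0.6388 0.139  0.1682] yaw 12.5 w 59.6 F [-0.9  0.4 -1.1] j [ 0.04  0.61 -0.48  1.81  0.38  0.81 -0.41]
  call 1 [-1.000e-01 -1.500e+00  1.182e+02] twist 0.34
wrist 40 [312.7 210.1] 427.0 [301 198] [324 222] [0.63804535 0.14084732]
wrist 55 [261.7 287.5] 23.5 [254 285] [269 292] [0.61199188 0.06619472]
wrist 55 [312.7 210.2] 497.5 [301 197] [325 223] [0.6380182  0.14077991]
```

Call:
step_arm(
  moves=[
    {"claw":60,"xyz":[0,-1,35],"twist":0},
    {"claw":60,"xyz":[0,-1,70],"twist":0},
    {"claw":60,"xyz":[0,-1,98],"twist":0},
    {"claw":60,"xyz":[0,-1,112],"twist":0},
    {"claw":60,"xyz":[0,-1,117],"twist":0},
  ],
)

```text
clock: 24.63
position: [0.6362, 0.1392, 0.048]
orientation: [[-0.218, 0.976, -0.004], [0.976, 0.218, -0.002], [-0.001, -0.004, -1.0]]
wrist_force: [-0.5, -1.0, -0.3]
gripper_width: 0.0599
```

Call:
step_arm(
  moves=[
    {"claw":60,"xyz":[0,0,0],"twist":0},
    {"claw":50,"xyz":[0,0,0],"twist":0},
    {"claw":40,"xyz":[0,0,0],"twist":0},
    {"claw":32,"xyz":[0,0,0],"twist":0},
    {"claw":28,"xyz":[0,0,0],"twist":0},
  ],
)

```text
clock: 25.05
position: [0.6389, 0.1404, 0.0518]
orientation: [[-0.218, 0.976, 0.003], [0.976, 0.218, 0.001], [0.0, 0.003, -1.0]]
wrist_force: [0.4, 0.2, 0.3]
gripper_width: 0.028
```

Call:
step_arm(
  moves=[
    {"claw":26,"xyz":[0,0,0],"twist":0},
    {"claw":24,"xyz":[0,0,0],"twist":0},
    {"claw":10,"xyz":[0,0,0],"twist":0},
    {"claw":10,"xyz":[0,0,0],"twist":0},
    {"claw":10,"xyz":[0,0,0],"twist":0},
  ],
)

```text
clock: 25.47
position: [0.6393, 0.1406, 0.0519]
orientation: [[-0.219, 0.976, 0.003], [0.976, 0.219, 0.001], [-0.0, 0.003, -1.0]]
wrist_force: [-0.5, -0.4, 6.4]
gripper_width: 0.0245
```

Call:
step_arm(
  moves=[
    {"claw":10,"xyz":[0,0,0],"twist":0},
    {"claw":10,"xyz":[0,0,-5],"twist":0},
    {"claw":10,"xyz":[0,0,-10],"twist":0},
    {"claw":10,"xyz":[0,0,-20],"twist":0},
    {"claw":10,"xyz":[0,0,-30],"twist":0},
  ],
)

```text
clock: 25.88
position: [0.6373, 0.1399, 0.0807]
orientation: [[-0.219, 0.976, -0.001], [0.976, 0.219, -0.0], [-0.0, -0.001, -1.0]]
wrist_force: [0.4, 0.1, -0.4]
gripper_width: 0.0247
```

Call:
step_arm(
  moves=[
    {"claw":10,"xyz":[0,0,-30],"twist":0},
    {"claw":10,"xyz":[0,0,-60],"twist":0},
    {"claw":10,"xyz":[0,0,-90],"twist":0},
    {"claw":10,"xyz":[0,0,-120],"twist":0},
    {"claw":10,"xyz":[0,0,-150],"twist":0},
  ],
)

```text
clock: 26.3
position: [0.6375, 0.1401, 0.2326]
orientation: [[-0.219, 0.976, 0.0], [0.976, 0.219, 0.0], [0.0, 0.0, -1.0]]
wrist_force: [0.7, -0.1, -1.4]
gripper_width: 0.0247
```

Call:
step_arm(
  moves=[
    {"claw":10,"xyz":[0,0,-10],"twist":0},
    {"claw":10,"xyz":[0,0,-20],"twist":0},
    {"claw":10,"xyz":[0,0,-20],"twist":0},
    {"claw":10,"xyz":[0,0,-20],"twist":0},
    {"claw":10,"xyz":[0,0,-20],"twist":0},
  ],
)

```text
clock: 26.72
position: [0.6367, 0.1395, 0.2484]
orientation: [[-0.219, 0.976, -0.003], [0.976, 0.219, -0.001], [-0.0, -0.004, -1.0]]
wrist_force: [-0.3, -0.1, -1.6]
gripper_width: 0.0241
```

Run:
```python
from look import *
s=telemetry.state();print(s['position'],s['gripper_width'],s['wrist_force'])
wm=viewer.camera_model('wrist'); w=viewer.get_image('wrist'); cv2.imwrite('pics/w17.png',w); sc=viewer.get_image('scene'); cv2.imwrite('pics/s17.png',sc)
# wrist image: what differs around where stopper should be
f=200/np.tan(np.radians(wm['fov_y']/2))
def proj(P):
    v=wm['orientation'].T@(np.array(P)-wm['position']); th=np.arccos(v[2]/np.linalg.norm(v)); return f*th*v[:2]/np.hypot(*v[:2])+[wm['cx'],wm['cy']]
p=s['position']; print('stopper top expected px',proj(p+[0,0,.048]),'base centre',proj(p+[0,0,-.052]))
ms=viewer.camera_model('scene'); fs=200/np.tan(np.radians(ms['fov_y']/2))
def ps(P): v=ms['orientation'].T@(np.array(P)-ms['position']); return fs*v[:2]/v[2]+[ms['cx'],ms['cy']]
b=ps(p+[0,0,-.052]); t=ps(p+[0,0,.0]); print('scene base',b,'tcp',t)
d=cv2.absdiff(sc,cv2.imread('pics/s8.png')).max(2)
r0,r1=int(t[1])-5,int(b[1])+14; x0=int(b[0])-35
g=cv2.cvtColor(sc,cv2.COLOR_BGR2GRAY)
for r in range(r0,r1,3): print(r,' '.join('%3d'%v for v in g[r,x0:x0+70:2]))
plan([.5,-.02,.24],-3,half=False,maxmm=120)
```

```text
[0.63671081 0.13948878 0.24836318] 0.024129227539230122 [-0.25037915 -0.1174155  -1.55900356]
stopper top expected px [314.23084559 316.11651917] base centre [313.6569331  221.77776782]
scene base [409.70910972 169.01578873] tcp [412.98274433 148.27000113]
143 146 144 144 144 143 144 143 145 145 143 142 143 143 143 150  88  61  46  77 107 131 107  87  75  46  45  55 146 143 143 143 143 143 143 141
146 146 147 149 149 147 145 144 144 143 145 146 144 146 145 147 115  46  73 119 130 134 107  89  62  42  48  94 145 144 142 141 139 141 141 139
149 148 150 146 146 147 147 146 145 145 143 146 144 145 145 140 144 141 122 128 134 141  74  93  43  45 102 143 141 143 140 142 143 141 145 144
152 147 147 146 148 148 145 147 147 148 144 145 145 143 144 145 144 120 127 133 136 140 137 108 136 144 142 145 143 142 145 146 144 142 143 140
155 146 146 148 148 147 147 146 145 149 148 146 148 146 146 146 121 124 128 132 134 139 139 137 141 147 141 145 144 141 140 143 141 142 145 141
158 143 145 145 147 145 145 148 146 148 145 144 145 142 144 128 122 128 133 137 139 137 141 137 137 141 143 143 140 143 143
[... 668 characters left out ...]
 134 138 139 139 137 132 140 141 143 145 144 143 144 146 145 143 144 144
176 142 146 142 146 145 143 141 144 143 143 143 140 143 144 144 146 143 146 145 145 144 142 144 144 146 143 144 144 144 143 144 142 145 142 143
179 143 142 141 142 142 141 145 146 145 145 149 146 145 145 144 145 139 145 143 143 144 142 145 147 145 142 146 143 146 145 143 146 145 147 144
182 145 143 142 146 147 144 147 143 146 145 143 144 142 145 141 143 141 141 144 140 143 142 148 147 147 149 146 147 146 147 146 145 146 149 145
t 26.82 pos [0.6368 0.1396 0.2483] yaw 12.6 w 24.9 F [ 0.7 -0.1 -0.2] j [ 0.08  0.53 -0.53  1.75  0.32  0.95 -0.36]
  call 1 [-62.9 -84.2   4.5] twist 7.82
  call 2 [-73.8 -74.9   4.5] twist 7.82
```

The flask is held upright: in the scene its base sits at (410,170), within 1 px of the expected position. Carrying it gently with its base at z ≈ 0.196.

Call:
step_arm(
  moves=[
    {"claw":10,"xyz":[-8,-11,0],"twist":2},
    {"claw":10,"xyz":[-21,-28,0],"twist":4},
    {"claw":10,"xyz":[-35,-47,0],"twist":6},
    {"claw":10,"xyz":[-49,-66,0],"twist":7},
    {"claw":10,"xyz":[-63,-84,0],"twist":8},
  ],
)

```text
clock: 27.23
position: [0.5682, 0.0595, 0.2489]
orientation: [[-0.08, 0.997, -0.003], [0.997, 0.08, -0.0], [-0.0, -0.003, -1.0]]
wrist_force: [-0.1, -0.6, -1.2]
gripper_width: 0.0249
```

Call:
step_arm(
  moves=[
    {"claw":10,"xyz":[-17,-17,0],"twist":2},
    {"claw":10,"xyz":[-34,-35,0],"twist":4},
    {"claw":10,"xyz":[-50,-51,0],"twist":6},
    {"claw":10,"xyz":[-64,-65,0],"twist":7},
    {"claw":10,"xyz":[-74,-75,0],"twist":8},
  ],
)

```text
clock: 27.65
position: [0.4987, -0.0213, 0.2492]
orientation: [[0.061, 0.998, -0.003], [0.998, -0.061, -0.001], [-0.001, -0.003, -1.0]]
wrist_force: [-0.1, -0.0, 0.2]
gripper_width: 0.0249
```

Run:
```python
from look import *
plan([.3948,-.246,.248],-31.3,half=False,maxmm=130)
```

```text
t 27.65 pos [ 0.4987 -0.0213  0.2492] yaw -3.5 w 24.9 F [-0.1 -0.   0.2] j [ 0.34  0.32 -0.48  2.07  0.21  0.8  -0.33]
  call 1 [-115.3  -45.     0.8] twist 13.9
  call 2 [-122.8  -16.     0.8] twist 13.9
```

Call:
step_arm(
  moves=[
    {"claw":10,"xyz":[-18,-7,0],"twist":3},
    {"claw":10,"xyz":[-42,-16,0],"twist":6},
    {"claw":10,"xyz":[-67,-26,0],"twist":9},
    {"claw":10,"xyz":[-92,-36,0],"twist":12},
    {"claw":10,"xyz":[-115,-45,0],"twist":14},
  ],
)

```text
clock: 28.07
position: [0.4484, -0.1327, 0.2498]
orientation: [[0.301, 0.954, -0.001], [0.954, -0.301, 0.0], [0.0, -0.001, -1.0]]
wrist_force: [0.2, 0.3, -1.5]
gripper_width: 0.025
```

Call:
step_arm(
  moves=[
    {"claw":10,"xyz":[-28,-4,0],"twist":4},
    {"claw":10,"xyz":[-58,-8,0],"twist":8},
    {"claw":10,"xyz":[-88,-12,0],"twist":11},
    {"claw":10,"xyz":[-110,-14,0],"twist":13},
    {"claw":10,"xyz":[-123,-16,0],"twist":14},
  ],
)

```text
clock: 28.48
position: [0.3959, -0.2468, 0.2498]
orientation: [[0.525, 0.851, -0.001], [0.851, -0.525, -0.0], [-0.001, -0.001, -1.0]]
wrist_force: [1.0, 0.0, -0.7]
gripper_width: 0.0247
```

Call:
step_arm(
  moves=[
    {"claw":10,"xyz":[0,0,0],"twist":0},
    {"claw":10,"xyz":[0,0,0],"twist":0},
    {"claw":10,"xyz":[0,0,0],"twist":0},
    {"claw":10,"xyz":[0,0,0],"twist":0},
    {"claw":10,"xyz":[0,0,0],"twist":0},
  ],
)

```text
clock: 28.9
position: [0.3981, -0.2428, 0.2503]
orientation: [[0.518, 0.855, 0.0], [0.855, -0.518, 0.0], [0.001, 0.0, -1.0]]
wrist_force: [0.4, 0.3, -0.9]
gripper_width: 0.0248
```

Run:
```python
from look import *
plan([.3948,-.246,.2215],-31.3,half=False)
ms=viewer.camera_model('scene'); sc=viewer.get_image('scene'); cv2.imwrite('pics/s18.png',sc)
fs=200/np.tan(np.radians(ms['fov_y']/2))
def ps(P): v=ms['orientation'].T@(np.array(P)-ms['position']); return (fs*v[:2]/v[2]+[ms['cx'],ms['cy']]).round(1)
p=telemetry.state()['position']
print('scene base',ps(p-[0,0,.052]),'ring top c',ps([.3946,-.2459,.169]),'ring L/R top',ps(np.array([.3946,-.2459,.169])-.032*np.r_[.509,.861,0]),ps(np.array([.3946,-.2459,.169])+.032*np.r_[.509,.861,0]))
mk=cork(sc)
for r in range(145,200,4):
    x=np.where(mk[r,170:300])[0]+170; print(r,x.min() if len(x) else None,x.max() if len(x) else None)
```

```text
t 28.9 pos [ 0.3981 -0.2428  0.2503] yaw -31.2 w 24.8 F [ 0.4  0.3 -0.9] j [ 0.7   0.25 -0.3   2.14  0.11  0.76 -0.21]
  call 1 [-4.4 -1.2 28.8] twist 0.11
scene base [209.4 163.9] ring top c [209.6 174.7] ring L/R top [195.6 174.5] [223.5 174.8]
145 None None
149 None None
153 None None
157 None None
161 None None
165 None None
169 213 218
173 199 222
177 196 223
181 197 230
185 194 234
189 193 239
193 193 241
197 191 241
```

Call:
step_arm(
  moves=[
    {"claw":10,"xyz":[-4,-1,8],"twist":0},
    {"claw":10,"xyz":[-4,-1,16],"twist":0},
    {"claw":10,"xyz":[-4,-1,22],"twist":0},
    {"claw":10,"xyz":[-4,-1,26],"twist":0},
    {"claw":10,"xyz":[-4,-1,28],"twist":0},
  ],
)

```text
clock: 29.37
position: [0.3937, -0.2468, 0.2212]
orientation: [[0.521, 0.854, -0.002], [0.854, -0.521, 0.001], [0.0, -0.002, -1.0]]
wrist_force: [-0.0, -0.5, -1.4]
gripper_width: 0.0244
```

Call:
step_arm(
  moves=[
    {"claw":10,"xyz":[0,0,0],"twist":0},
    {"claw":10,"xyz":[0,0,0.5],"twist":0},
    {"claw":10,"xyz":[0,0,1],"twist":0},
    {"claw":10,"xyz":[0,0,1],"twist":0},
    {"claw":10,"xyz":[0,0,1],"twist":0},
  ],
)

```text
clock: 29.78
position: [0.3945, -0.2473, 0.2215]
orientation: [[0.521, 0.854, 0.0], [0.854, -0.521, -0.0], [-0.0, 0.001, -1.0]]
wrist_force: [-0.2, -0.4, -1.0]
gripper_width: 0.0247
```

Call:
step_arm(
  moves=[
    {"claw":10,"xyz":[0,0,1],"twist":0},
    {"claw":10,"xyz":[0,0,1],"twist":0},
    {"claw":10,"xyz":[0,0,1],"twist":0},
  ],
)

```text
clock: 30.03
position: [0.3947, -0.2474, 0.2208]
orientation: [[0.521, 0.854, 0.001], [0.854, -0.521, -0.001], [-0.0, 0.001, -1.0]]
wrist_force: [-1.5, -0.1, 4.7]
gripper_width: 0.0245
```

Call:
step_arm(
  moves=[
    {"claw":10,"xyz":[0,0,1],"twist":0},
    {"claw":10,"xyz":[0,0,1],"twist":0},
    {"claw":10,"xyz":[0,0,1],"twist":0},
  ],
)

```text
clock: 30.28
position: [0.3949, -0.2475, 0.2208]
orientation: [[0.521, 0.854, 0.001], [0.854, -0.521, -0.001], [-0.0, 0.001, -1.0]]
wrist_force: [-2.8, 0.7, 11.7]
gripper_width: 0.025
```

Contact at the expected height. Relieving the force, opening slowly, then lifting.

Call:
step_arm(
  moves=[
    {"claw":10,"xyz":[0,0,-1],"twist":0},
    {"claw":22,"xyz":[0,0,-1],"twist":0},
    {"claw":26,"xyz":[0,0,-1],"twist":0},
    {"claw":30,"xyz":[0,0,-1],"twist":0},
    {"claw":40,"xyz":[0,0,-1],"twist":0},
  ],
)

```text
clock: 30.7
position: [0.394, -0.247, 0.2199]
orientation: [[0.521, 0.854, -0.001], [0.854, -0.521, 0.0], [0.0, -0.001, -1.0]]
wrist_force: [-0.4, -0.7, -0.1]
gripper_width: 0.0398
```

Call:
step_arm(
  moves=[
    {"claw":60,"xyz":[0,0,0],"twist":0},
    {"claw":60,"xyz":[0,0,0],"twist":0},
    {"claw":60,"xyz":[0,0,0],"twist":0},
    {"claw":60,"xyz":[0,0,-5],"twist":0},
    {"claw":60,"xyz":[0,0,-15],"twist":0},
  ],
)

```text
clock: 31.12
position: [0.3934, -0.2467, 0.2348]
orientation: [[0.52, 0.854, -0.003], [0.854, -0.52, 0.002], [0.0, -0.003, -1.0]]
wrist_force: [-0.3, -0.5, 0.7]
gripper_width: 0.06
```

Call:
step_arm(
  moves=[
    {"claw":60,"xyz":[0,0,-20],"twist":0},
    {"claw":60,"xyz":[0,0,-40],"twist":0},
    {"claw":60,"xyz":[0,0,-60],"twist":0},
    {"claw":60,"xyz":[0,0,-80],"twist":0},
    {"claw":60,"xyz":[0,0,-100],"twist":0},
  ],
)

```text
clock: 31.53
position: [0.3943, -0.247, 0.3373]
orientation: [[0.52, 0.854, 0.001], [0.854, -0.52, -0.001], [0.0, 0.001, -1.0]]
wrist_force: [0.4, -0.8, -0.6]
gripper_width: 0.0602
```

Call:
step_arm(
  moves=[
    {"claw":60,"xyz":[60,0,0],"twist":0},
    {"claw":60,"xyz":[100,0,0],"twist":0},
    {"claw":60,"xyz":[140,20,0],"twist":0},
    {"claw":60,"xyz":[160,20,0],"twist":0},
    {"claw":60,"xyz":[160,20,0],"twist":0},
  ],
)

```text
clock: 31.95
position: [0.5003, -0.113, 0.3374]
orientation: [[0.511, 0.86, 0.007], [0.86, -0.511, 0.004], [0.007, 0.004, -1.0]]
wrist_force: [0.1, 0.3, -0.0]
gripper_width: 0.0602
```

Run:
```python
from look import *
plan([.45,0,.33],0,half=False)
m=viewer.camera_model('top'); im=viewer.get_image('top'); sc=viewer.get_image('scene'); ms=viewer.camera_model('scene')
cv2.imwrite('pics/t19.png',im); cv2.imwrite('pics/s19.png',sc)
g=cv2.cvtColor(im,cv2.COLOR_BGR2GRAY); d=(g<60).astype('uint8')*255; roi=np.zeros_like(d); roi[200:260,405:460]=255
for k in blobs(d&roi,4): q=k[:,0].mean(0); print('top dark',q.round(1),cv2.contourArea(k),'at z.269',onz(m,q,.269))
fs=200/np.tan(np.radians(ms['fov_y']/2))
def ps(P): v=ms['orientation'].T@(np.array(P)-ms['position']); return (fs*v[:2]/v[2]+[ms['cx'],ms['cy']]).round(1)
c=np.array([.395,-.2465]); print('scene expected stopper top',ps([*c,.269]),'stopper mid',ps([*c,.264]),'base',ps([*c,.169]))
g=cv2.cvtColor(sc,cv2.COLOR_BGR2GRAY); d=(g<60).astype('uint8')*255; roi=np.zeros_like(d); roi[95:175,185:235]=255
for k in blobs(d&roi,4): print('scene dark',k[:,0].mean(0).round(1),k[:,0].min(0),k[:,0].max(0))
for k in blobs(cork(im),200):
    print(k[:,0].mean(0).round(1),k[:,0].min(0),k[:,0].max(0))
    if k[:,0,0].mean()>395: sil(m,k,.06,.085,.113,[.399,-.246],[(20,240)])
# bystanders now vs start
i0=cv2.imread('pics/top0.png')
for n,(u,v) in dict(beaker=(327,197),vial=(323,150),weight=(228,176)).items(): print(n,cv2.absdiff(im,i0)[v-15:v+15,u-15:u+15].mean().round(2))
```

```text
t 31.95 pos [ 0.5003 -0.113   0.3374] yaw -30.7 w 60.2 F [ 0.1  0.3 -0. ] j [ 0.49  0.22 -0.42  1.95  0.1   0.98 -0.51]
  call 1 [  71.4 -101.     7.5] twist -30.71
top dark [449.9 229.7] 125.5 at z.269 [ 0.38325885 -0.26769671]
scene expected stopper top [202.8 135.1] stopper mid [203.1 137.2] base [209.4 174.8]
scene dark [227.2 149.1] [217 134] [234 162]
scene dark [202.3 137.2] [198 134] [206 140]
scene dark [230.4 111.3] [224  95] [234 131]
beaker 14.14
vial 14.76
weight 15.12
```

The scene view shows the stopper at (202,137), where an upright, seated flask should have it. The arm hides the top view, so I'll clear it and check the stack and bystanders.

Call:
step_arm(
  moves=[
    {"claw":60,"xyz":[120,-120,0],"twist":-30},
    {"claw":60,"xyz":[120,-120,0],"twist":-30},
    {"claw":60,"xyz":[120,-120,0],"twist":-30},
    {"claw":60,"xyz":[120,-120,0],"twist":-30},
    {"claw":60,"xyz":[120,-120,0],"twist":-30},
  ],
)

```text
clock: 32.47
position: [0.452, 0.0505, 0.3363]
orientation: [[0.011, 1.0, 0.0], [1.0, -0.011, 0.002], [0.002, 0.0, -1.0]]
wrist_force: [0.6, 0.2, -0.1]
gripper_width: 0.0602
```

Call:
step_arm(
  moves=[
    {"claw":60,"xyz":[150,0,0],"twist":-15},
    {"claw":60,"xyz":[150,0,0],"twist":-15},
    {"claw":60,"xyz":[150,0,0],"twist":-15},
    {"claw":60,"xyz":[150,0,0],"twist":-15},
    {"claw":60,"xyz":[150,0,0],"twist":-15},
  ],
)

```text
clock: 32.88
position: [0.4578, 0.1991, 0.3365]
orientation: [[-0.242, 0.97, 0.002], [0.97, 0.242, 0.004], [0.004, 0.003, -1.0]]
wrist_force: [0.3, 1.0, 0.1]
gripper_width: 0.0599
```

Run:
```python
from look import *
plan([.45,.15,.33],0,half=False)
m=viewer.camera_model('top'); im=viewer.get_image('top'); i0=cv2.imread('pics/top0.png'); sc=viewer.get_image('scene'); s0=cv2.imread('pics/scene0.png')
print('brightness',im.mean(),i0.mean(), 'patch',im[300:310,120:130].mean(),i0[300:310,120:130].mean())
g=cv2.cvtColor(im,cv2.COLOR_BGR2GRAY); d=(g<60).astype('uint8')*255; roi=np.zeros_like(d); roi[200:250,405:460]=255
for k in blobs(d&roi,4): q=k[:,0].mean(0); print('stopper',q.round(1),cv2.contourArea(k),'at z.268',onz(m,q,.268))
for k in blobs(cork(im),30):
    print('cork',k[:,0].mean(0).round(1),k[:,0].min(0),k[:,0].max(0))
    if k[:,0,0].mean()>395: sil(m,k,.06,.085,.113,[.399,-.246],[(20,340)])
for n,(u,v) in dict(beaker=(327,197),vial=(323,150),weight=(228,176)).items():
    for nm,t in (('top',im),):
        T=i0[v-9:v+9,u-9:u+9]; S=t[v-24:v+24,u-24:u+24]; r=cv2.minMaxLoc(cv2.matchTemplate(S,T,cv2.TM_CCOEFF_NORMED)); print(n,'corr',round(r[1],3),'shift px',np.array(r[3])-15)
for n,(u,v) in dict(beaker=(319,212),vial=(350,241),weight=(412,200)).items():
    T=s0[v-12:v+12,u-12:u+12]; S=sc[v-30:v+30,u-30:u+30]; r=cv2.minMaxLoc(cv2.matchTemplate(S,T,cv2.TM_CCOEFF_NORMED)); print('scene',n,round(r[1],3),np.array(r[3])-18)
g=cv2.cvtColor(sc,cv2.COLOR_BGR2GRAY); d=(g<60).astype('uint8')*255; roi=np.zeros_like(d); roi[120:160,190:216]=255
for k in blobs(d&roi,4): print('scene stopper',k[:,0].mean(0).round(1))
```

```text
t 32.88 pos [0.4578 0.1991 0.3365] yaw 14.0 w 59.9 F [0.3 1.  0.1] j [ 0.1   0.24 -0.72  1.97  0.19  1.   -0.46]
  call 1 [-45.8 -19.5   6.3] twist 14.01
brightness 139.28570963541668 124.54049609375 patch 151.18333333333334 131.1
stopper [440.7 225.2] 38.5 at z.268 [ 0.39257935 -0.24893326]
cork [425.3 227.9] [398 204] [447 252]
sil [ 0.3989 -0.2417] n 130 rms mm 3.66
beaker corr 0.999 shift px [0 0]
vial corr 0.999 shift px [0 0]
weight corr 0.283 shift px [-5 -9]
scene beaker 0.591 [0 0]
scene vial 0.997 [0 0]
scene weight 0.534 [0 0]
scene stopper [202.3 137.2]
```

```bash
python3 -c "
from cell import bot,telemetry
print(telemetry.state()['clock']);print(bot.hand_in())"
```

```text
32.9833
the job is handed in; nothing more can be done
None
```

The stand is built and handed in at 33 s of the 120 s allowed. The large, medium and small cork rings are stacked on the raised jack and the flask stands upright on the small ring. Each piece was carried singly and let go.

**Centring:** offsets between centres, from the last camera measurements:

| Pair | Offset | Limit |
|---|---|---|
| Large ring – jack plate | 1–4 mm | 12 mm |
| Medium – large ring | 3–5 mm | 9 mm |
| Small – medium ring | 2–3 mm | 8 mm |
| Flask – small ring | 1–4 mm | 8 mm |

**Flask:** in the scene view the stopper is at pixel (202, 137), where an upright, seated flask would have it. It had not moved in a second look about 1 s later.

**Bystanders:** the vial is unmoved in both views. The beaker is unmoved in the top view, but its scene match was weak (0.59).

**Not confirmed:** my last check of the brass weight failed, matching poorly in both views (0.28 in the top view, 0.53 in the scene view), probably because the arm was in the way. Earlier wrist views put it within about 6 mm of its first position, and the gripper never went near it.

All 16 pictures were used before the flask grasp, so every check from there on was numeric only.

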